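# Hang the classroom thermometer scale outward on the retort stand

### The job

The classroom thermometer is leaning on the wooden slide box with its scale side down. Turn it round by way of the spring clip: push it foot first down between the clip's leaves so that it stands upright, let go and take hold of it afresh. Then hang it by its wire loop on the hook of the retort stand with its scale facing outward, away from the rod, and leave it hanging still; handle it gently and leave the beaker, petri dish, jar and hand lens where they are.

Things in the scene. Friction and masses are not known exactly. Their poses are not given: they have to be found in the camera images.
- thermo_mid (a point): centre of the thermometer: loose wooden board 170 long, 44 wide, 12 mm thick, 60 to 130 g, a wire loop on its upper end. z axis along the board to the loop; y across its width; x through its thickness: the scale (white panel, glass tube, ticks) is on the -x face, plain wood on +x. It starts scale down, foot on the table, loop end raised about 18 degrees on the slide box, which touches it 76 mm from here
- thermo_foot (a point): middle of the thermometer's foot end, 85 mm below its centre, same axes
- loop_top (a point): middle of the underside of the loop's top wire, 106 mm above the thermometer's centre, same axes: this rests on the hook. The loop stands in the board's plane: 4 mm steel wire, opening 24 mm wide and 21 mm high between the board's end and this wire
- box_edge (a point): middle of the top edge on which the thermometer leans, 50 mm above the table: a fixed closed wooden slide box 110 (x) by 200 (y) by 50 mm high lies on the -x side of this edge, which runs along y; z up
- clip_floor (a point): centre of the floor of the spring clip, 30 mm above the table: on a fixed heavy holder (steel foot 130 by 110 by 10 mm, wooden block 90 by 20 mm up to this floor) stand two sprung steel leaves, 50 mm wide along x, that make a slot along x; y is across the slot, z up. Either face of the board may look to +y
- clip: the clip's holder, origin on the table 30 mm below clip_floor, same axes. The leaves' mouth is 23 mm wide at its rim 56 mm above the clip floor, narrows to 8 mm at 32 mm above the floor and springs open: pushing the 12 mm board down to the floor takes about 5 to 15 N; then the leaves hold it upright; pulling it out takes 5 to 12 N
- hook_seat (a point): lowest place of the hook, top of the wire, where a loop rests, 235 to 285 mm above the table; the hook's clamp is tight. The hook is 5 mm steel wire and points along -x, away from the rod; z up. From the clamp (front face 60 mm behind, +x) the wire comes level 14 mm above the seat, slopes down to it and turns up at its end
- hook_tip (a point): centre of the wire at the upturned end of the hook, 12 mm to -x of the seat and 9 mm above it; same axes as hook_seat
- rod_behind (a point): point on the axis of the stand's 12 mm rod, 75 mm behind the hook seat (+x), level with it; same axes as hook_seat
- stand: fixed retort stand: origin on the table straight below the hook seat, axes as hook_seat; foot plate 200 by 130 by 12 mm centred there; rod 510 mm high. 400 mm over the table an 80 mm steel support ring reaches over the hook, from the rod to 18 mm on the -x side of the seat, so a tool pointing straight down cannot come in there: tilt it, its body leaning to -x
- hook_boss: the hook with its clamp; origin and axes as hook_seat
- thermometer: the whole thermometer; origin and axes as thermo_mid
- beaker_mid (a point): bystander: centre of an empty glass beaker 70 mm wide, 90 mm high
- jar_mid (a point): bystander: centre of a closed glass specimen jar 72 mm wide, 100 mm high
- petri_mid (a point): bystander: centre of a covered petri dish 96 mm wide, 17 mm high
- lens_mid (a point): bystander: centre of the 68 mm round head of a hand lens lying flat, 14 mm high; its 90 mm handle points along -x
Not all that is in view belongs to the job. Of the things that look like the clip, the largest one is meant.

How it is judged (in metres and radians):
On the way:
1. the thermometer stands upright in the spring clip, foot down and let go (z of thermo_foot in the frame of clip_floor below 0.015 m and horizontal distance between thermo_foot and clip_floor below 0.03 m and y of thermo_foot in the frame of clip_floor between -0.01 and 0.01 m and angle between thermo_mid's own z axis and vertical below 0.2 rad and contact force between the fingers and thermometer below 0.1 N), for 0.2 s.
At the end, for the whole second after the job is handed in: The thermometer hangs still and upright (within 11 degrees of vertical) by its loop in the hook of the retort stand, its weight on the hook, with the scale facing away from the rod within 29 degrees of the hook's own direction (x of loop_top in the frame of hook_seat between -0.012 and 0.045 m and y of loop_top in the frame of hook_seat between -0.012 and 0.012 m and z of loop_top in the frame of hook_seat between -0.006 and 0.02 m and contact force between thermometer and hook_boss above 0.3 N and angle between thermo_mid's own z axis and vertical below 0.2 rad and x of rod_behind in the frame of thermo_mid above 0.02 m and angle between the x axis of thermo_mid and the x axis of hook_seat, either way round below 0.5 rad and linear speed of thermometer below 0.05 m/s and angular speed of thermometer below 0.5 rad/s); the robot touches nothing.
It fails at once if the beaker, jar, petri dish or hand lens is shifted by more than 30 mm (distance of any of beaker_mid, jar_mid, petri_mid, lens_mid from where it was at the start of the episode above 0.03 m).
It fails at once if the thermometer is knocked or pressed hard against the hook (over 25 N) (contact force between thermometer and hook_boss above 25 N).
It fails at once if the thermometer is rammed into the spring clip (over 45 N) (contact force between thermometer and clip above 45 N).
It also fails if it takes over 72 s, if anything falls off the work surface, if the arm or the gripper's body presses on something with over 40 N, if the wrist force passes 120 N, or if a joint passes its speed limit or range.

### The arm

A 6-joint arm with a two-finger parallel gripper is mounted at the origin on the work surface. World frame = base frame: x ahead of the robot, y to its left, z up, the work surface at z = 0. Lengths are in mm, angles in rad, forces in N, time in s.
With the tool pointing down it reaches from about 350 to 875 mm from the base axis. Payload 4.2 kg.
Tool frame: the origin (TCP) lies midway between the tips of the shut fingers; the grasp point (between the pads) lies 19 mm behind it (arm.grip_depth is the distance from the TCP to the grasp point, in mm); z points along the fingers, y is the line along which they close (so a half turn about z gives the same grasp; the last joint's range is limited). The gripper opens to 85 mm and grips with 20 to 120 N. Pads are 22 mm wide; open, the fingers measure 114 mm over their backs; the gripper's body (76 mm by 85 mm) begins 54 mm behind the grasp point. The pads swing forward as they close: fully open they stand 13 mm farther back than shut.
Start: joints at [-0.873, 0.385, 0.008, 0, -1.194, -0.259], TCP at [265.545, -565.76, 231.312] pointing down, gripper open.
Joint ranges: [-3.14, 3.14], [-1.21, 2.06], [-1.07, 1.41], [-3.16, 2.05], [-2.99, -0.16], [-3.1, 3.1]. Speed limits (rad/s): [2.79, 2.79, 3.14, 3.14, 3.14, 3.14].

### API

Orientations are given as a unit quaternion [x, y, z, w].
In Python, from bench import arm, optics gives the robot as it stands. The module is installed in compiled form; this text tells all that it offers.
- The arm moves only by the tool step_arm, never from a script. Its argument "motion" is a list of rows, each an object with "dr": the turn, a rotation vector about the tool's x, y, z in units of 8 degrees (1.0 is 8 degrees), a list of three; "slide": the shift along the tool's x, y, z in mm, a list of three; "jaw": the finger opening in mm, from 0 to 85.4. A call has exactly 8 rows; each row is the pose to reach, as a shift and turn from the pose commanded when the call began, along the tool's axes at that moment; what a row does not reach only later rows make up. A row lasts 1/8 s, in which the tool goes at most 62.5 mm and 10.7 degrees, less where a joint would pass 70% of its speed; a pose out of reach is approached as far as the arm can. A call with a gripper value outside its range is refused whole. The fingers move at their own pace and stop on an object; the grip force is fixed at half the most. Time passes only in rows, so rows that repeat a pose let the fingers close, or fill a call up. It gives the time, the measured TCP pose, the force, the opening and the grip force at its end, in the units of the state.
- arm.read_state(): the state, without advancing time (a new reading comes with each control period).
- optics.get_image(name): name is "side" or "top" or "wrist"; returns the picture (384x512x3 uint8, blue, green, red); there is no depth.
- optics.camera_info(name): a dict with "camera_matrix" (3x3 intrinsics, pixels), "view" (4x4, takes a point from world to camera coordinates); the wrist camera has in their place "T_tool_cam" (4x4, takes a point from camera to tool coordinates, whose origin is the TCP and whose axes are the flange's). Camera axes: x right, y up, looking along -z (the intrinsics and any distortion apply to the point x, -y, -z); pixel columns grow to the right and rows downward; lengths in mm; the calibration is good to about 2 mm. A picture is of the moment at which its call begins: read the wrist's pose just before it. camera_info takes no time and is no camera call.
- arm.job_done(): hands the job in; it is judged then, once.
The state is a dict: "clock": time; "joints": joint angles; "joint_vel": joint speeds; "joint_efforts": joint torques, N m; "position": TCP position; "ee_rot": TCP orientation; "contact_force": force on the tool from outside, world axes, zero at the start; "wrist_torque": the same for the moment, N m; "gripper_width": finger opening in mm; "grasp_force": force on a finger pad.
Only numpy, scipy, OpenCV 4.12 (cv2) and the standard library are available. Lean on these libraries where they do the work, as an engineer would, in place of code of your own. Each camera call takes 0.05 s, during which the arm holds its last target. There are 200 camera calls.

## Working session

There is one attempt and no reset: what is moved stays moved. The work goes in short steps, Python scripts to look and compute and a tool call to move; the robot and the scene stay as the last step left them, time stands still between calls to the robot, and variables do not carry over. Pictures are saved under pics/ and viewed, at most 10 in all, crops included, and the job is handed in when it is done.

Besides the shell and the picture viewer there is one more tool, called after "Call:" by a JSON object that holds its "api" and its "payload", one argument or row to a line. step_arm: Moves the arm, as the interface text tells. Its arguments: {"type":"object","properties":{"motion":{"type":"array","items":{"type":"object","properties":{"dr":{"type":"array","items":{"type":"number"}},"slide":{"type":"array","items":{"type":"number"}},"jaw":{"type":"number"}}}}},"required":["motion"]}

```bash
mkdir -p pics
python3 - <<'E'
from bench import arm, optics
import cv2,numpy as np
for n in("side","top"):
    cv2.imwrite(f"pics/{n}0.png",optics.get_image(n))
    i=optics.camera_info(n);print(n,{k:np.round(v,4).tolist() if not isinstance(v,str) else v for k,v in i.items()})
i=optics.camera_info("wrist");print({k:np.round(v,4).tolist() for k,v in i.items()})
print(arm.read_state(),arm.grip_depth)
E
```

```text
side {'camera_matrix': [[461.6733, 0.0, 251.5662], [0.0, 461.6733, 183.54], [0.0, 0.0, 1.0]], 'view': [[-0.6965, -0.7173, -0.0216, 434.4844], [0.3951, -0.4085, 0.8228, -323.0869], [-0.599, 0.5645, 0.5679, -1193.6827], [0.0, 0.0, 0.0, 1.0]]}
top {'camera_matrix': [[406.4185, 0.0, 251.852], [0.0, 406.4185, 192.8286], [0.0, 0.0, 1.0]], 'view': [[0.0182, -0.9998, 0.0072, 70.7854], [0.9837, 0.0192, 0.1791, -570.5373], [-0.1792, 0.0038, 0.9838, -1153.2571], [0.0, 0.0, 0.0, 1.0]]}
{'camera_matrix': [[318.0132, 0.0, 254.7491], [0.0, 318.0132, 192.288], [0.0, 0.0, 1.0]], 'T_tool_cam': [[0.0015, 0.9491, 0.3151, 79.5574], [1.0, -0.0016, -0.0, -0.925], [0.0004, 0.3151, -0.9491, -141.9515], [0.0, 0.0, 0.0, 1.0]]}
{'clock': 0.1, 'joints': array([-8.73409456e-01,  3.85487024e-01,  6.77769293e-03, -4.13098439e-04,
       -1.19403675e+00, -2.58598478e-01]), 'joint_vel': array([-0.00142594, -0.0016037 ,  0.00342863,  0.00142969,  0.00027006,
       -0.00049674]), 'joint_efforts': array([-1.13328788e-03, -3.93319380e+01,  1.88928062e+01,  4.19799775e+00,
       -2.62337395e-03,  7.36330890e-06]), 'position': array([ 265.31376851, -565.31486636,  230.33574587]), 'ee_rot': array([-2.17563920e-01,  9.76045569e-01,  9.53925688e-04, -2.77970566e-04]), 'contact_force': array([-0.12376795, -0.14870153, -0.21625175]), 'wrist_torque': array([ 0.01994611,  0.00109578, -0.00821806]), 'grasp_force': 0.0, 'gripper_width': 85.46215890961936} 18.700000000000003
```

View pics/side0.png

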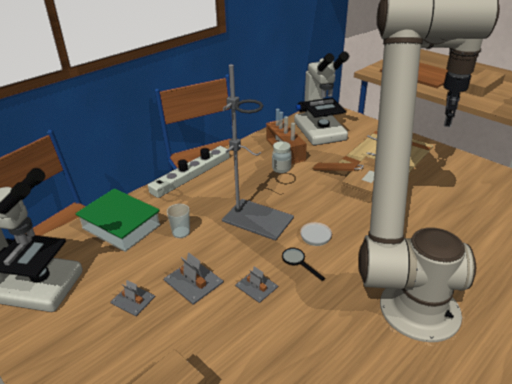

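View pics/top0.png

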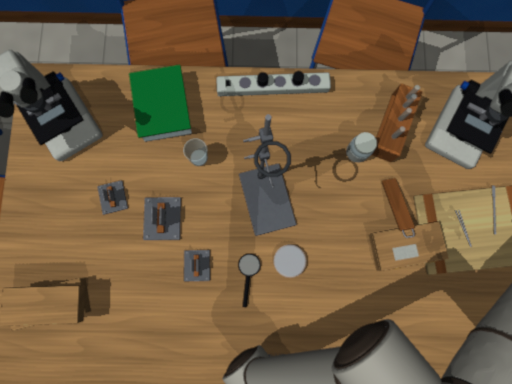

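The side picture shows the stand with the ring on the right. In the top picture the thermometer runs from about (388,180) to (410,235) on the slide box at (410,248). There are three clip candidates in the top picture, at (112,197), (162,217) and (197,265). The one at (162,217) has the largest foot, so it is the one meant; I'll confirm it in an enlarged crop.

```bash
cat > h.py <<'E'
from bench import arm, optics
import cv2,numpy as np
from scipy.optimize import least_squares
from scipy.spatial.transform import Rotation as R
def cam(n):
    i=optics.camera_info(n);K=i["camera_matrix"]
    if n=="wrist":
        s=arm.read_state();T=np.eye(4);T[:3,:3]=R.from_quat(s["ee_rot"]).as_matrix();T[:3,3]=s["position"]
        V=np.linalg.inv(T@i["T_tool_cam"])
    else: V=np.array(i["view"])
    return np.array(K),V
def proj(c,p):
    K,V=c;q=V[:3,:3]@np.asarray(p,float)+V[:3,3];q=K@[q[0],-q[1],-q[2]];return q[:2]/q[2]
def onz(c,uv,z):
    K,V=c;d=np.linalg.solve(K,[uv[0],uv[1],1]);d=V[:3,:3].T@[d[0],-d[1],-d[2]];o=-V[:3,:3].T@V[:3,3]
    return o+d*(z-o[2])/d[2]
def tri(obs):
    return least_squares(lambda p:np.concatenate([proj(c,p)-uv for c,uv in obs]),[500,0,100]).x
def crop(im,x,y,w,h,s): return cv2.resize(im[y:y+h,x:x+w],None,fx=s,fy=s,interpolation=cv2.INTER_CUBIC)
E
python3 - <<'E'
from h import *
t=cv2.imread("pics/top0.png");s=cv2.imread("pics/side0.png")
A=crop(t,135,185,60,60,5) ; B=crop(t,365,170,100,60,5)
B=crop(t,365,172,100,105,5)[:, :500]
C=crop(t,230,110,100,60,5); 
D=crop(s,160,250,100,60,3)
out=np.zeros((600,800,3),np.uint8)
out[:300,:300]=A; out[:525,300:800]=B; out[300:600,:300]=crop(t,235,115,60,60,5)
cv2.imwrite("pics/c1.png",out)
out=np.zeros((600,800,3),np.uint8)
out[:,:400]=crop(s,210,90,80,120,5)
out[:400,400:]=crop(s,155,245,80,80,5)
cv2.imwrite("pics/c2.png",out)
E
```

```text
(no output)
```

View pics/c1.png

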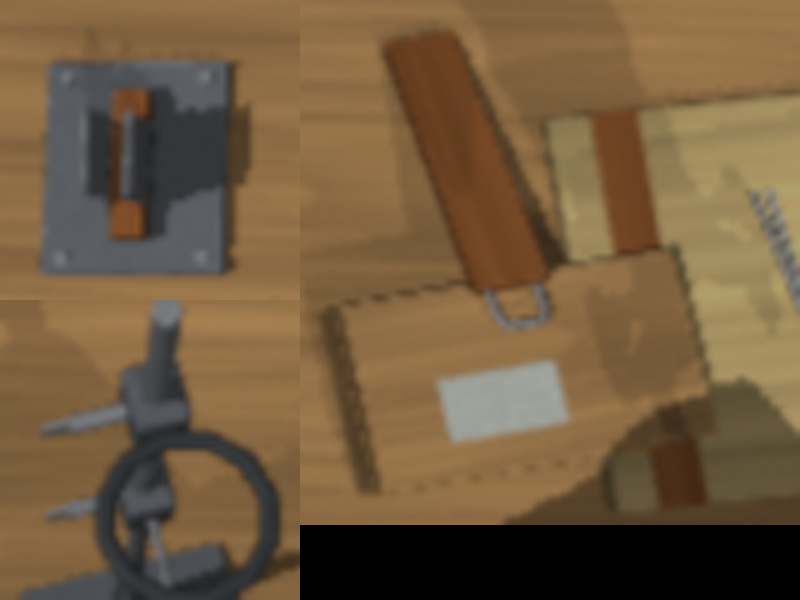

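View pics/c2.png

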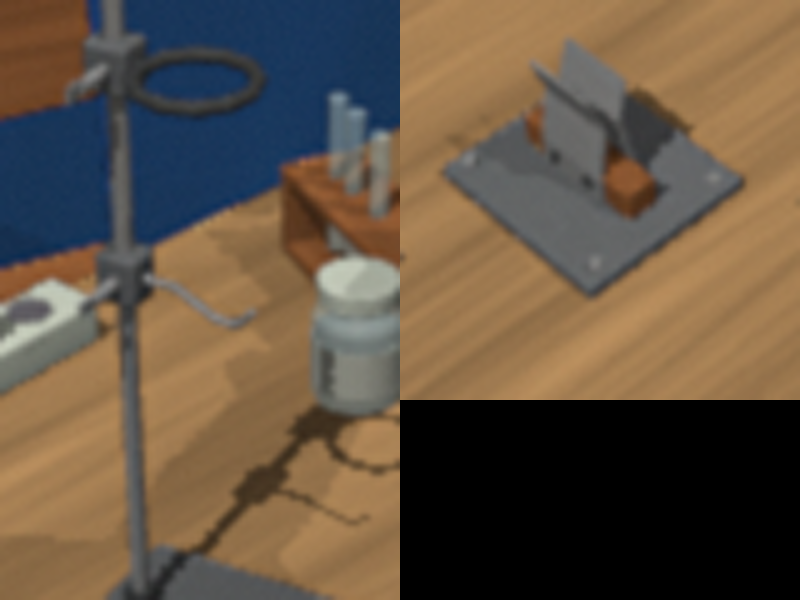

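c1 confirms the clip: largest foot, corners near (144.6,197.4), (181,197.4), (181,239.4) and (143.4,239.4). It also shows the thermometer with plain wood up and its loop at (409,237.6). c2 shows the hook seat at side px (256.4,154.6) and the tip at (260.4,152.8).

Run:
```python
from h import *
np.set_printoptions(precision=1,suppress=True)
t=cam("top");s=cam("side")
print("clip foot");P=np.array([onz(t,u,10) for u in[(144.6,197.4),(181,197.4),(181,239.4),(143.4,239.4)]]);print(P,P.mean(0))
print("edges",[np.linalg.norm(P[i]-P[i-1]) for i in range(4)], np.degrees(np.arctan2(*(P[0]+P[1]-P[2]-P[3])[1::-1])))
# thermometer fit: foot edge on table, tilt 18
U=[(382,181),(396,178.4),(399,230),(415,227),(409,237.6)]
el=np.radians(18)
def model(p):
    x,y,a=p;f=np.array([x,y,0.]) # lower (scale) edge foot on table
    z=np.array([np.cos(a)*np.cos(el),np.sin(a)*np.cos(el),np.sin(el)]); yy=np.array([-np.sin(a),np.cos(a),0]); n=np.cross(yy,z); n*=np.sign(n[2])
    f=f+6*n
    return f,z,n,yy
def res(p):
    f,z,n,yy=model(p);w=f+6*n
    pts=[w+22*yy,w-22*yy,w+170*z+22*yy,w+170*z-22*yy,f+193*z]
    return np.concatenate([proj(t,q)-u for q,u in zip(pts,U)])
r=least_squares(res,[650,-350,np.pi]);f,z,n,yy=model(r.x)
print("resid",r.fun,"foot",f,"mid",f+85*z,"loop",f+191*z,"az",np.degrees(r.x[2]),"n",n,"z",z)
# stand: fit pos yaw hookheight
def res2(p):
    x,y,a,h=p;ex=np.array([np.cos(a),np.sin(a),0]);ez=np.array([0,0,1.]);o=np.array([x,y,0.]);
    L=[(t,o+75*ex+510*ez,(268.2,117.4)),(s,o+75*ex+12*ez,(238.4,208)),(s,o+h*ez,(256.4,154.6)),(s,o-12*ex+(h+7)*ez,(260.4,152.8)),(s,o+60*ex+(h+14)*ez,(240,145.6))]
    ey=np.cross(ez,ex)
    for sx,sy,uv in[(1,1,(241,173)),(-1,1,(257,235)),(-1,-1,(296,225))]:
        L.append((t,o+100*sx*ex+65*sy*ey+12*ez,uv))
    return np.concatenate([proj(c,q)-u for c,q,u in L])
for a0 in(0,):
    r=least_squares(res2,[550,0,a0,260]);print(r.fun,r.x,np.degrees(r.x[2]))
for n_,uv,zz in[("beaker",(195,146),90),("lens",(249,265),10),("petri",(290,261),17),("jar",(363,146),100)]: print(n_,onz(t,uv,zz))
```

```text
clip foot
[[556.  408.7  10. ]
 [558.2 297.6  10. ]
 [430.5 291.3  10. ]
 [428.4 403.9  10. ]] [493.3 350.4  10. ]
edges [np.float64(127.76152278714781), np.float64(111.051060172705), np.float64(127.88336586416739), np.float64(112.60269908110517)] 2.480369660729966
resid [ 13.7  -3.  -14.2   1.8  15.6  -2.1 -15.2   3.4   0.2  -0.4] foot [ 626.  -341.     5.7] mid [ 546.5 -355.5   32. ] loop [ 447.3 -373.6   64.7] az 190.31418873562927 n [0.3 0.1 1. ] z [-0.9 -0.2  0.3]
[ 1.4 -0.7  0.1  1.1  0.6 -0.3  0.2  0.4 -0.4 -0.1 -1.9 -0.1 -1.4  0.7
  1.2 -0.3] [559.6  32.3   0.3 245.5] 15.778108371280162
beaker [698.  250.5  90. ]
lens [358.6  85.9  10. ]
petri [372.4 -35.3  17. ]
jar [ 704.9 -239.   100. ]
```

```bash
cat >> h.py <<'E'
def go(p,Rt,s=None):
    """slide mm and dr (8deg units) from the measured pose"""
    s=s or arm.read_state();R0=R.from_quat(s["ee_rot"]);Rt=R.from_matrix(Rt) if isinstance(Rt,np.ndarray) else Rt
    return R0.inv().apply(np.asarray(p)-s["position"]).round(1).tolist(),((R0.inv()*Rt).as_rotvec()/np.radians(8)).round(2).tolist()
def tool(zax,yax):
    z=np.array(zax,float);z/=np.linalg.norm(z);y=np.array(yax,float);y-=z*(y@z);y/=np.linalg.norm(y)
    return np.column_stack([np.cross(y,z),y,z])
E
python3 - <<'E'
from h import *
np.set_printoptions(precision=3,suppress=True)
t=cam("top")
U=[(382,181),(396,178.4),(399,230),(415,227),(409,237.6)];el=np.radians(18)
def model(p):
    x,y,a=p
    z=np.array([np.cos(a)*np.cos(el),np.sin(a)*np.cos(el),np.sin(el)]); yy=np.array([-np.sin(a),np.cos(a),0]); n=np.cross(yy,z);n*=np.sign(n[2])
    return np.array([x,y,0.])+6*n,z,n,yy
def res(p):
    f,z,n,yy=model(p);w=f+6*n
    return np.concatenate([proj(t,q)-u for q,u in zip([w-22*yy,w+22*yy,w+170*z-22*yy,w+170*z+22*yy,f+193*z],U)])
r=least_squares(res,[620,-340,3.3]);f,z,n,yy=model(r.x);print(r.fun,f,f+85*z,np.degrees(r.x[2]),z,n,yy)
th=np.radians(35);tz=-n*np.cos(th)-z*np.sin(th)
for sg in(1,-1):
    T=tool(tz,sg*yy);g=f+105*z
    print(sg,"toolx",T[:,0],"tz",tz);tcp=g+18.7*tz
    print("pre",go(tcp-100*tz,T),tcp-100*tz,"grasp",tcp)
np.savez("th.npz",f=f,z=z,n=n,yy=yy)
E
```

```text
[-0.086 -0.838 -0.191 -0.396  0.666  0.399 -0.516  1.028  0.109 -0.292] [ 625.949 -341.478    5.706] [ 546.349 -355.582   31.973] 190.04747711050507 [-0.936 -0.166  0.309] [0.304 0.054 0.951] [ 0.174 -0.985  0.   ]
1 toolx [0.942 0.167 0.292] tz [ 0.288  0.051 -0.956]
pre ([-302.2, 81.4, 114.6], [3.05, 0.42, -20.41]) [ 504.215 -363.047  115.901] grasp [ 533.004 -357.946   20.27 ]
-1 toolx [-0.942 -0.167 -0.292] tz [ 0.288  0.051 -0.956]
pre ([-302.2, 81.4, 114.6], [0.29, -2.12, 1.87]) [ 504.215 -363.047  115.901] grasp [ 533.004 -357.946   20.27 ]
```

Call:
{"api": "step_arm", "payload": {
  "motion": [
    {"slide": [-50, 13, 18], "dr": [0.05, -0.35, 0.3], "jaw": 85},
    {"slide": [-100, 27, 38], "dr": [0.1, -0.7, 0.6], "jaw": 85},
    {"slide": [-150, 40, 57], "dr": [0.15, -1.05, 0.95], "jaw": 85},
    {"slide": [-200, 54, 76], "dr": [0.2, -1.4, 1.25], "jaw": 85},
    {"slide": [-250, 68, 95], "dr": [0.25, -1.8, 1.55], "jaw": 85},
    {"slide": [-285, 77, 108], "dr": [0.27, -2, 1.75], "jaw": 85},
    {"slide": [-302, 81.4, 114.6], "dr": [0.29, -2.12, 1.87], "jaw": 85},
    {"slide": [-302, 81.4, 114.6], "dr": [0.29, -2.12, 1.87], "jaw": 85}
  ]
}}

```text
clock: 1.1
position: [504.3, -363.2, 116.0]
ee_rot: [-0.087, 0.985, 0.013, 0.147]
contact_force: [-0.1, -0.5, 0.3]
gripper_width: 85.4
grasp_force: 0.0
```

Run:
```python
from h import *
c=cam("wrist");im=optics.get_image("wrist");D=np.load("th.npz");f,z,n,yy=[D[k] for k in("f","z","n","yy")]
for q in[f+6*n-22*yy,f+6*n+22*yy,f+6*n+170*z-22*yy,f+6*n+170*z+22*yy,f+191*z]:
    cv2.circle(im,tuple(int(v) for v in proj(c,q)),3,(0,0,255),-1)
cv2.imwrite("pics/w1.png",im);s=arm.read_state();print(s["clock"],s["position"],s["joints"].round(2))
```

```text
1.15 [ 504.14161578 -364.0151964   116.69939929] [-0.46  0.41 -0.21 -0.26 -0.73 -0.76]
```

View pics/w1.png

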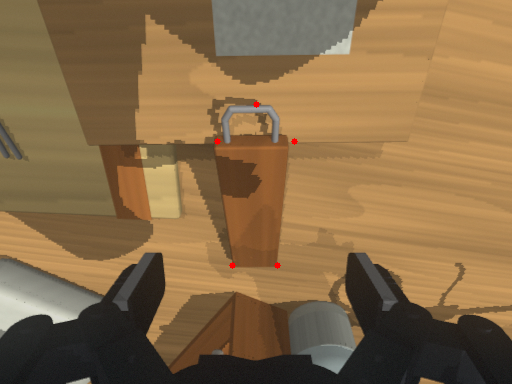

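The wrist view shows the board at cols 217–288, centred between the open fingers within 2 mm. The reprojected fit (red) matches at the foot.

Call:
{"api": "step_arm", "payload": {
  "motion": [
    {"slide": [0, -0.5, 15], "dr": [0, 0, 0], "jaw": 85},
    {"slide": [0, -1, 35], "dr": [0, 0, 0], "jaw": 85},
    {"slide": [0, -1, 55], "dr": [0, 0, 0], "jaw": 85},
    {"slide": [0, -1, 75], "dr": [0, 0, 0], "jaw": 85},
    {"slide": [0, -1, 92], "dr": [0, 0, 0], "jaw": 85},
    {"slide": [0, -1, 99], "dr": [0, 0, 0], "jaw": 85},
    {"slide": [0, -1, 99], "dr": [0, 0, 0], "jaw": 60},
    {"slide": [0, -1, 99], "dr": [0, 0, 0], "jaw": 50}
  ]
}}

```text
clock: 2.15
position: [533.5, -360.0, 22.8]
ee_rot: [-0.087, 0.985, 0.012, 0.148]
contact_force: [0.7, -0.5, -0.3]
gripper_width: 51.6
grasp_force: 0.0
```

Call:
{"api": "step_arm", "payload": {
  "motion": [
    {"slide": [0, 0, 0], "dr": [0, 0, 0], "jaw": 46},
    {"slide": [0, 0, 0], "dr": [0, 0, 0], "jaw": 42},
    {"slide": [0, 0, 0], "dr": [0, 0, 0], "jaw": 38},
    {"slide": [0, 0, 0], "dr": [0, 0, 0], "jaw": 30},
    {"slide": [0, 0, 0], "dr": [0, 0, 0], "jaw": 20},
    {"slide": [0, 0, 0], "dr": [0, 0, 0], "jaw": 20},
    {"slide": [0, 0, 0], "dr": [0, 0, 0], "jaw": 20},
    {"slide": [0, 0, 0], "dr": [0, 0, 0], "jaw": 20}
  ]
}}

```text
clock: 3.15
position: [533.6, -360.2, 23.1]
ee_rot: [-0.087, 0.985, 0.012, 0.149]
contact_force: [-2.4, 0.7, 6.0]
gripper_width: 43.1
grasp_force: 60.7
```

Run:
```python
from h import *
s=arm.read_state();print(s)
```

```text
{'clock': 3.15, 'joints': array([-0.43452394,  0.55744947, -0.22344043, -0.31776904, -0.56393398,
       -0.71028281]), 'joint_vel': array([ 3.32846956e-04, -4.40970708e-04, -3.00274442e-05,  9.73742252e-05,
       -1.81817166e-03, -3.31087721e-04]), 'joint_efforts': array([  0.43750137, -39.12381649,  12.99580246,   2.50267603,
         0.49947163,   0.06580307]), 'position': array([ 533.56692103, -360.17209765,   23.1312253 ]), 'ee_rot': array([-0.08685059,  0.98500836,  0.0118927 ,  0.14857346]), 'contact_force': array([-2.44819486,  0.74554146,  6.02610939]), 'wrist_torque': array([0.05654379, 0.52847764, 0.01203797]), 'grasp_force': 60.74924826622009, 'gripper_width': 43.06597137611213}
```

```bash
cat > kin.py <<'E'
from h import *
LO=np.array([-3.14,-1.21,-1.07,-3.16,-2.99,-3.1]);HI=np.array([3.14,2.06,1.41,2.05,-.16,3.1])
rx=lambda a:R.from_euler('x',a);ry=lambda a:R.from_euler('y',a);rz=lambda a:R.from_euler('z',a)
def fk(q,p,s4=1,s6=1,c6=0):
    a1,d1,L1,a3,L2,Lt=p
    r=rz(q[0]);o=r.apply([a1,0,d1]);r=r*ry(q[1]);o=o+r.apply([0,0,L1]);r=r*ry(q[2]);o=o+r.apply([L2,0,a3])
    r=r*rx(s4*q[3])*ry(-q[4]);o=o+r.apply([Lt,0,0])
    r=r*rx(s6*q[5]+c6)*R.from_matrix(np.array([[0,0,1],[0,1,0],[-1,0,0.]]))  # tool z = link x
    return o,r
S=[([-.8734,.3855,.0068,-.0004,-1.194,-.2586],[265.31,-565.31,230.34],[-.21756,.97605,.00095,-.00028]),
([-.46,.41,-.21,-.26,-.73,-.76],[504.14,-364.02,116.7],[-.087,.985,.013,.147]),
([-.43452,.55745,-.22344,-.31777,-.56393,-.71028],[533.57,-360.17,23.13],[-.08685,.98501,.01189,.14857])]
if __name__=="__main__":
    for s4 in(1,-1):
     for s6 in(1,-1):
      for c6 in np.arange(4)*np.pi/2:
        e=max((fk(q,[0]*6,s4,s6,c6)[1].inv()*R.from_quat(r)).magnitude() for q,p,r in S)
        if e<.1: print(s4,s6,c6,e);b=(s4,s6,c6)
    p=least_squares(lambda p:np.concatenate([(fk(q,p,*b)[0]-x)for q,x,r in S]+[1e-3*(p-[0,350,400,0,400,200])]),[0,350,400,0,400,200]);print(p.x,p.fun)
E
python3 kin.py
```

```text
Traceback (most recent call last):
  File "kin.py", line 19, in <module>
    p=least_squares(lambda p:np.concatenate([(fk(q,p,*b)[0]-x)for q,x,r in S]+[1e-3*(p-[0,350,400,0,400,200])]),[0,350,400,0,400,200]);print(p.x,p.fun)
  File "kin.py", line 19, in <lambda>
    p=least_squares(lambda p:np.concatenate([(fk(q,p,*b)[0]-x)for q,x,r in S]+[1e-3*(p-[0,350,400,0,400,200])]),[0,350,400,0,400,200]);print(p.x,p.fun)
                                                      ^
NameError: name 'b' is not defined
```

```bash
sed -i 's/ry(q\[2\])/ry(-q[2])/' kin.py; python3 kin.py
```

```text
-1 -1 4.71238898038469 0.0036684779814504342
[ 344.11824974 -717.64211646 -335.51659819  765.26850916  111.21646869
 -594.91120049] [123.29392717 101.15308798   5.96279776  -5.06173878   2.92959661
 -14.22003762   4.94726749   0.70901748   8.2583075    0.34411825
  -1.06764212  -0.7355166    0.76526851  -0.28878353  -0.7949112 ]
```

```bash
sed -i 's/a1,d1,L1,a3,L2,Lt=p/a1,d1,L1,a3,L2,Lt,b1=p/; s/o=r.apply(\[a1,0,d1\])/o=r.apply([a1,b1,d1])/; s/\[0,350,400,0,400,200\]/[0,350,400,0,400,200,-160]/g; s/\[0\]\*6/[0]*7/' kin.py; python3 kin.py
```

```text
-1 -1 4.71238898038469 0.0036684779814504342
[-126.00158417  251.20622599  607.28736288  -56.79135222  562.02016005
  325.84170786 -158.18066033] [ 7.53589211e-01  1.64116927e+00 -2.80955867e+00  2.48672048e+00
 -1.17577648e+00  6.69997578e+00 -2.50055035e+00 -6.93866874e-01
 -3.89031832e+00 -1.26001584e-01 -9.87937740e-02  2.07287363e-01
 -5.67913522e-02  1.62020160e-01  1.25841708e-01  1.81933967e-03]
```

```bash
cat >> kin.py <<'E'
B=(-1,-1,1.5*np.pi)
P=np.array([-126.,251.2,607.3,-56.8,562.,325.8,-158.2])
def ik(x,Rt,q0,n=12):
    best=None;g=np.random.default_rng(0)
    Rt=R.from_matrix(Rt)
    for k in range(n):
        q=np.clip(q0+(g.normal(0,.8,6) if k else 0),LO+.01,HI-.01)
        s=least_squares(lambda q:np.r_[(fk(q,P,*B)[0]-x)/100,(fk(q,P,*B)[1].inv()*Rt).as_rotvec()],q,bounds=(LO,HI))
        if best is None or s.cost<best.cost-1e-6: best=s
        if best.cost<1e-6: break
    return best.x,best.cost
def boardT(foot,az_n):
    """upright board: foot centre, azimuth (deg) of the plain face normal"""
    a=np.radians(az_n);n=np.array([np.cos(a),np.sin(a),0]);z=np.array([0,0,1.])
    T=np.eye(4);T[:3,:3]=np.column_stack([n,np.cross(z,n),z]);T[:3,3]=foot;return T
E
python3 - <<'E'
from kin import *
np.set_printoptions(precision=3,suppress=True)
s=arm.read_state();D=np.load("th.npz");f,z,n=D["f"],D["z"],D["n"]
T=np.eye(4);T[:3,:3]=R.from_quat(s["ee_rot"]).as_matrix();T[:3,3]=s["position"]
Tb=np.eye(4);Tb[:3,:3]=np.column_stack([n,np.cross(z,n),z]);Tb[:3,3]=f
# grip centres the board across the width (tool y=0, board y along tool y)
M=np.linalg.inv(T)@Tb;print(M);
th=np.arctan2(-M[2,2],-M[2,0]);sg=np.sign(M[1,1])
print("theta",np.degrees(th),sg)
ez=np.array([M[0,2],0,M[2,2]]);ez/=np.linalg.norm(ez);ey=np.array([0,sg,0.]);ex=np.cross(ey,ez)
M[:3,:3]=np.column_stack([ex,ey,ez]);M[1,3]=0;print(M);np.save("M.npy",M)
q=s["joints"]
for foot,az in[((430,-250,160),210),((400,50,160),240),((493,350,130),272),((493,350,30),272)]:
    W=boardT(foot,az)@np.linalg.inv(M);q,c=ik(W[:3,3],W[:3,:3],q)
    print(foot,az,"tcp",W[:3,3],"q",q,c,go(W[:3,3],W[:3,:3],s))
E
```

```text
[[ -0.576  -0.001   0.818 -84.907]
 [ -0.002   1.     -0.001   2.315]
 [ -0.818  -0.002  -0.576  44.42 ]
 [  0.      0.      0.      1.   ]]
theta 35.14314226628151 1.0
[[ -0.576   0.      0.818 -84.907]
 [  0.      1.      0.      0.   ]
 [ -0.818   0.     -0.576  44.42 ]
 [  0.      0.      0.      1.   ]]
(430, -250, 160) 210 tcp [ 440.869 -243.725  254.999] q [-0.687  0.217 -0.474 -1.243 -0.941 -2.674] 9.459568336101626e-23 ([-0.7, 130.3, -242.8], [-6.59, 2.13, 19.29])
(400, 50, 160) 240 tcp [406.275  60.869 254.999] q [-0.042  0.038 -0.687 -1.328 -0.843 -2.664] 1.1126864424041238e-21 ([-19.1, 436.2, -237.8], [-5.47, 4.64, 15.98])
(493, 350, 130) 272 tcp [492.562 362.543 224.999] q [ 0.504  0.368 -0.332 -1.3   -0.858 -2.694] 2.1775508618339066e-27 ([-142.0, 718.3, -169.2], [-4.19, 6.6, 12.21])
(493, 350, 30) 272 tcp [492.562 362.543 124.999] q [ 0.504  0.51  -0.368 -1.457 -0.824 -2.46 ] 4.3492010040156796e-20 ([-112.6, 718.5, -73.7], [-4.19, 6.6, 12.21])
```

Run:
```python
from kin import *
np.set_printoptions(precision=2,suppress=True)
s=arm.read_state();M=np.load("M.npy");q0=s["joints"]
for name,L in dict(A=[((470,-300,170),20),((400,50,170),60),((493,350,130),92),((493,350,30),92)],B=[((470,-300,160),210),((400,50,170),240),((493,350,130),272),((493,350,30),272)]).items():
  q=q0
  for foot,az in L:
    W=boardT(foot,az)@np.linalg.inv(M);q,c=ik(W[:3,3],W[:3,:3],q,30);o,r=fk(q,P,*B)
    print(name,foot,az,"tcp",W[:3,3],"q",q,"%.1e"%c,"wristc",o-r.apply([0,0,P[5]]),go(W[:3,3],W[:3,:3],s)[1])
# regrasp (tool on scale side) 30deg down, and hang; both roll choices
def tl(az,el,roll): 
    a,e=np.radians([az,el]);z=[np.cos(a)*np.cos(e),np.sin(a)*np.cos(e),-np.sin(e)];return tool(z,[-roll*np.sin(a),roll*np.cos(a),0])
for nm,pt,az in[("rgA",(493,350,135),92),("rgB",(493,350,135),-88),("hang",(560,32,170),15.8),("hangup",(520,20,230),15.8)]:
  for el in(30,):
   for roll in(1,-1):
    T=tl(az,el,roll);q,c=ik(np.array(pt)+18.7*T[:,2],T,np.array([0.3,.4,-.2,0,-1,0]),30);o,r=fk(q,P,*B);print(nm,roll,"q",q,"%.1e"%c,o-r.apply([0,0,P[5]]))
```

```text
A (470, -300, 170) 20 tcp [ 458.21 -304.29  265.  ] q [-0.08  0.64  0.21  0.38 -2.02 -1.14] 1.0e-28 wristc [ 708.55 -213.17  452.54] [0.41, 8.97, -1.26]
A (400, 50, 170) 60 tcp [393.72  39.13 265.  ] q [ 0.74  0.43 -0.14  0.26 -1.93 -1.3 ] 3.9e-20 wristc [526.93 269.85 452.54] [2.13, 8.39, -6.3]
A (493, 350, 130) 92 tcp [493.44 337.46 225.  ] q [ 1.1   0.72  0.27  0.45 -1.98 -1.08] 5.7e-27 wristc [484.14 603.71 412.54] [3.49, 7.32, -10.26]
A (493, 350, 30) 92 tcp [493.44 337.46 125.  ] q [ 1.1   0.82  0.24  0.43 -1.86 -1.13] 6.2e-21 wristc [484.14 603.71 312.54] [3.49, 7.32, -10.26]
B (470, -300, 160) 210 tcp [ 480.87 -293.72  255.  ] q [-0.72  0.31 -0.35 -1.21 -0.97 -2.71] 2.7e-21 wristc [ 250.15 -426.93  442.54] [-6.59, 2.13, 19.29]
B (400, 50, 170) 240 tcp [406.28  60.87 265.  ] q [-0.04  0.02 -0.68 -1.31 -0.85 -2.7 ] 1.0e-30 wristc [ 273.07 -169.85  452.54] [-5.47, 4.64, 15.98]
B (493, 350, 130) 272 tcp [492.56 362.54 225.  ] q [ 0.5   0.37 -0.33 -1.3  -0.86 -2.69] 6.5e-28 wristc [501.86  96.29 412.54] [-4.19, 6.6, 12.21]
B (493, 350, 30) 272 tcp [492.56 362.54 125.  ] q [ 0.5   0.51 -0.37 -1.46 -0.82 -2.46] 4.3e-20 wristc [501.86  96.29 312.54] [-4.19, 6.6, 12.21]
rgA 1 q [ 0.48  0.55 -0.38 -1.56 -0.9   0.8 ] 2.8e-25 [502.28  84.21 288.55]
rgA -1 q [ 0.48  0.55 -0.38 -1.56 -0.9  -2.34] 3.8e-24 [502.28  84.21 288.55]
rgB 1 q [ 1.11  0.86  0.26  0.46 -1.93  2.01] 7.3e-31 [483.72 615.79 288.55]
rgB -1 q [ 1.11  0.86  0.26  0.46 -1.93 -1.13] 1.3e-24 [483.72 615.79 288.55]
hang 1 q [ 0.34  0.27 -0.77 -3.16 -0.51  1.55] 1.3e-03 [309.37 -56.95 323.61]
hang -1 q [ 0.34  0.27 -0.77 -3.16 -0.51 -1.59] 1.3e-03 [309.37 -56.95 323.61]
hangup 1 q [ 0.35  0.08 -0.81 -3.16 -0.37  1.55] 1.6e-03 [269.93 -70.5  383.62]
hangup -1 q [ 0.35  0.08 -0.81 -3.16 -0.37 -1.59] 1.6e-03 [269.93 -70.5  383.62]
```

```bash
cat >> kin.py <<'E'
def tl(az,el,roll): 
    a,e=np.radians([az,el]);z=[np.cos(a)*np.cos(e),np.sin(a)*np.cos(e),-np.sin(e)];return tool(z,[-roll*np.sin(a),roll*np.cos(a),0])
E
python3 - <<'E'
from kin import *
np.set_printoptions(precision=2,suppress=True)
for az in(0,5,10,16,25,35):
  for el in(20,30,40):
    T=tl(az,el,1);q,c=ik(np.array((560,32,165))+18.7*T[:,2],T,np.array([0.3,.4,-.5,-3.0,-.4,1.5]),10);print(az,el,"q",q,"%.1e"%c)
E
```

```text
0 20 q [ 0.33  0.37 -0.82 -3.16 -0.82  1.47] 4.5e-02
0 30 q [ 0.33  0.27 -0.76 -3.16 -0.49  1.42] 3.9e-02
0 40 q [ 0.33  0.22 -0.68 -3.16 -0.18  1.37] 3.1e-02
5 20 q [ 0.34  0.38 -0.82 -3.16 -0.84  1.5 ] 2.5e-02
5 30 q [ 0.34  0.28 -0.76 -3.16 -0.51  1.46] 2.2e-02
5 40 q [ 0.33  0.22 -0.69 -3.16 -0.2   1.43] 1.7e-02
10 20 q [ 0.34  0.38 -0.82 -3.16 -0.85  1.53] 1.1e-02
10 30 q [ 0.34  0.28 -0.77 -3.16 -0.52  1.5 ] 9.2e-03
10 40 q [ 0.34  0.22 -0.69 -3.16 -0.21  1.48] 7.5e-03
16 20 q [ 0.35  0.38 -0.82 -3.16 -0.85  1.56] 1.3e-03
16 30 q [ 0.35  0.28 -0.77 -3.16 -0.53  1.55] 1.2e-03
16 40 q [ 0.34  0.22 -0.7  -3.16 -0.22  1.55] 1.0e-03
25 20 q [ 0.24  0.4  -0.79 -2.89 -0.84  1.47] 2.0e-19
25 30 q [ 0.25  0.3  -0.74 -2.83 -0.53  1.39] 7.7e-30
25 40 q [ 0.27  0.24 -0.67 -2.59 -0.24  1.14] 2.7e-20
35 20 q [ 0.08  0.43 -0.71 -2.46 -0.86  1.28] 8.6e-20
35 30 q [ 0.11  0.34 -0.67 -2.31 -0.59  1.1 ] 1.7e-30
35 40 q [ 0.15  0.27 -0.62 -1.94 -0.37  0.7 ] 5.0e-29
```

Run:
```python
from kin import *
M=np.load("M.npy")
W=boardT((470,-300,170),20)@np.linalg.inv(M);print(W[:3,3],go(W[:3,3],W[:3,:3]))
```

```text
[ 458.20592053 -304.29269387  264.99859274] ([-9.8, 67.6, -250.3], [0.41, 8.97, -1.26])
```

Call:
{"api": "step_arm", "payload": {
  "motion": [
    {"slide": [0, 4, -20], "dr": [0, 0, 0], "jaw": 20},
    {"slide": [-1, 10, -55], "dr": [0.02, 0.5, -0.07], "jaw": 20},
    {"slide": [-3, 20, -95], "dr": [0.08, 1.6, -0.22], "jaw": 20},
    {"slide": [-4, 30, -130], "dr": [0.13, 2.8, -0.4], "jaw": 20},
    {"slide": [-6, 42, -165], "dr": [0.18, 4, -0.56], "jaw": 20},
    {"slide": [-8, 54, -200], "dr": [0.24, 5.2, -0.73], "jaw": 20},
    {"slide": [-9, 63, -235], "dr": [0.29, 6.4, -0.9], "jaw": 20},
    {"slide": [-9.8, 67.6, -250], "dr": [0.34, 7.4, -1.04], "jaw": 20}
  ]
}}

```text
clock: 4.15
position: [458.5, -303.6, 266.8]
ee_rot: [-0.146, 0.921, -0.066, -0.355]
contact_force: [-0.0, -0.1, -1.3]
gripper_width: 42.7
grasp_force: 60.9
```

Run:
```python
from kin import *
s=arm.read_state();print(s["joints"].round(4).tolist(),s["position"].round(2).tolist(),s["ee_rot"].round(5).tolist(),s["contact_force"],s["gripper_width"])
print(fk(s["joints"],P,*B)[0])
M=np.load("M.npy")
W=boardT((420,50,170),60)@np.linalg.inv(M);print(W[:3,3],go(W[:3,3],W[:3,:3]))
```

```text
[-0.1276, 0.52, 0.0067, 0.3141, -1.7322, -1.1866] [458.53, -303.6, 266.77] [-0.14638, 0.92085, -0.06621, -0.35527] [-0.04712672 -0.14803194 -1.27676181] 42.729428092155096
[ 405.24609996 -311.66664327  212.06931839]
[413.72450139  39.13051757 264.99859274] ([-45.9, 339.3, -47.7], [3.82, 1.45, -3.53])
```

```bash
python3 - <<'E'
import re
t=open("kin.py").read()
t=t.replace("S=[","S=[([-0.1276,0.52,0.0067,0.3141,-1.7322,-1.1866],[458.53,-303.6,266.77],[-0.14638,0.92085,-0.06621,-0.35527]),\n",1)
open("kin.py","w").write(t)
E
python3 kin.py
python3 - <<'E'
import kin; from kin import *
r=least_squares(lambda p:np.concatenate([(fk(q,p,*B)[0]-x)for q,x,_ in S]+[1e-2*(p-[0,350,400,0,400,200,-160])]),P);print(r.x.round(1).tolist(),r.fun.round(1))
kin.P=r.x
np.set_printoptions(precision=2,suppress=True)
q=S[0][0]
M=np.load("M.npy")
for foot,az in[((420,50,170),60),((493,350,130),92),((493,350,30),92)]:
    W=boardT(foot,az)@np.linalg.inv(M);q,c=ik(W[:3,3],W[:3,:3],q,30);o,rr=fk(q,kin.P,*B);print("A",q,c,o-rr.apply([0,0,kin.P[5]]))
for nm,pt,az,el in[("rgA",(493,350,135),92,40),("rgA+",(493,350,255),92,40),("hang",(560,32,165),27,40),("hang",(560,32,165),27,30),("hangup",(520,20,230),27,40)]:
    T=tl(az,el,1);q,c=ik(np.array(pt)+18.7*T[:,2],T,np.array([0.3,.4,-.3,-2.5,-.5,1.2]),30);o,rr=fk(q,kin.P,*B);print(nm,q,"%.1e"%c,o-rr.apply([0,0,kin.P[5]]))
E
```

```text
-1 -1 4.71238898038469 0.0036684779814504342
[-112.43047273  269.9027605   460.64790474   42.38704392  574.58070459
  271.27911572 -154.02798568] [-1.77392795e+01  8.35411841e+00 -4.27621409e+01  8.33536462e+00
 -9.73460856e-01  2.20792178e+01  9.41404057e+00 -1.04128066e+01
  1.65741238e+01 -3.24891016e+00 -5.81435874e+00  4.10887941e+00
 -1.12430473e-01 -8.00972395e-02  6.06479047e-02  4.23870439e-02
  1.74580705e-01  7.12791157e-02  5.97201432e-03]
[-111.4, 270.8, 458.3, 43.2, 574.1, 271.0, -154.0] [-17.8   8.4 -42.7   8.3  -1.   22.    9.5 -10.5  16.5  -3.3  -5.8   4.2
  -1.1  -0.8   0.6   0.4   1.7   0.7   0.1]Traceback (most recent call last):
  File "<stdin>", line 8, in <module>
  File "kin.py", line 27, in ik
    q=np.clip(q0+(g.normal(0,.8,6) if k else 0),LO+.01,HI-.01)
              ~~^^~~~~~~~~~~~~~~~~~~~~~~~~~~~~~
TypeError: can only concatenate list (not "int") to list
```

```bash
python3 - <<'E'
t=open("kin.py").read()
t=t.replace("Lt,b1=p","Lt,b1,e,g,h=p").replace("r=r*rx(s4*q[3])*ry(-q[4]);o=o+r.apply([Lt,0,0])","r=r*rx(s4*q[3]);o=o+r.apply([0,e,h]);r=r*ry(-q[4]);o=o+r.apply([Lt,0,g])")
t=t.replace("200,-160]","200,-160,0,0,0]").replace("[0]*7","[0]*10").replace("-158.2])","-158.2,0,0,0])")
open("kin.py","w").write(t)
E
python3 - <<'E'
import kin; from kin import *
W=np.array([1,.1,1,1])
r=least_squares(lambda p:np.concatenate([w*(fk(q,p,*B)[0]-x)for w,(q,x,_) in zip([1,1,.1,1],S)]+[1e-2*(p-[0,300,450,0,450,200,-160,0,0,0])]),P);print(r.x.round(1).tolist(),r.fun.round(1))
kin.P=r.x
np.set_printoptions(precision=2,suppress=True)
q=np.array(S[0][0])
M=np.load("M.npy")
for foot,az in[((420,50,170),60),((493,350,130),92),((493,350,30),92)]:
    W=boardT(foot,az)@np.linalg.inv(M);q,c=ik(W[:3,3],W[:3,:3],q,30);o,rr=fk(q,kin.P,*B);print("A",q,c,o-rr.apply([0,0,kin.P[5]]))
for nm,pt,az,el in[("rgA",(493,350,135),92,40),("rgA+",(493,350,255),92,40),("hang",(560,32,165),27,40),("hang",(560,32,165),27,30),("hangup",(520,20,230),27,40)]:
    T=tl(az,el,1);q,c=ik(np.array(pt)+18.7*T[:,2],T,np.array([0.3,.4,-.3,-2.5,-.5,1.2]),30);o,rr=fk(q,kin.P,*B);print(nm,q,"%.1e"%c,o-rr.apply([0,0,kin.P[5]]))
E
```

```text
[20.2, 191.3, 492.9, 34.7, 425.2, 287.8, -17.1, -143.4, -7.2, -5.1] [-0.1  0.3 -0.1 -0.5 -0.5  0.1  0.4 -0.3 -0.3  0.1  0.3  0.1  0.2 -1.1
  0.4  0.3 -0.2  0.9  1.4 -1.4 -0.1 -0.1]
A [ 0.7   0.37 -0.34  0.29 -1.78 -1.3 ] 1.3980976651247574e-17 [531.41 242.97 430.68]
A [ 1.07  0.72  0.08  0.45 -1.8  -1.13] 1.2237944349339589e-30 [485.22 572.68 390.68]
A [ 1.07  0.82  0.02  0.43 -1.64 -1.21] 3.413147838585032e-30 [485.22 572.68 290.68]
rgA [ 0.42  0.45 -0.18 -1.11 -0.91  0.33] 1.1e-22 [500.2  143.96 308.  ]
rgA+ [ 0.46  0.28 -0.1  -0.97 -1.01  0.05] 3.9e-20 [500.2  143.96 428.  ]
hang [-0.04  0.17 -0.47 -1.28 -0.4   0.03] 1.9e-22 [376.3 -61.6 338. ]
hang [-0.26  0.23 -0.55 -1.74 -0.63  0.63] 1.1e-19 [352.33 -73.82 299.57]
hangup [ 0.05 -0.03 -0.54 -0.94 -0.39 -0.39] 1.7e-21 [336.3 -73.6 403. ]
```

```bash
python3 - <<'E'
t=open("kin.py").read()
i=t.index("P=np.array([-126");j=t.index("\n",i)
t=t[:i]+"P=np.array([20.2,191.3,492.9,34.7,425.2,287.8,-17.1,-143.4,-7.2,-5.1])"+t[j:]
t+='''
def down(xaz):
    a=np.radians(xaz);return tool([0,0,-1],[np.sin(a),-np.cos(a),0])
'''
open("kin.py","w").write(t)
E
python3 - <<'E'
from kin import *
np.set_printoptions(precision=2,suppress=True)
s=arm.read_state();q=s["joints"];M=np.load("M.npy")
print(down(200)[:,0])
L=[((410,-220,310),down(210)),((370,30,310),down(240)),((440,300,310),down(272))]
W=boardT((493.3,350.4,125),92)@np.linalg.inv(M);L.append((W[:3,3],W[:3,:3]))
for x,T in L:
    q,c=ik(np.array(x,float),T,q);print(go(x,T,s),q,"%.0e"%c)
    s={"position":np.array(x),"ee_rot":R.from_matrix(T).as_quat()}
E
```

```text
[-0.94 -0.34 -0.  ]
([44.7, 93.9, -20.0], [0.41, -5.29, -1.42]) [-0.14  0.01 -0.26 -0.   -1.3  -0.91] 2e-25
([-90.4, 236.5, 0.0], [0.0, 0.0, -3.75]) [ 0.53 -0.2  -0.45 -0.   -1.32 -1.05] 2e-28
([-268.8, 74.4, 0.0], [-0.0, 0.0, -4.0]) [ 0.9   0.16 -0.1   0.   -1.31 -0.87] 4e-29
([-36.0, -55.0, 90.0], [-0.0, 6.86, 0.0]) [ 1.07  0.72  0.08  0.44 -1.79 -1.14] 8e-20
```

Call:
{"api": "step_arm", "payload": {
  "motion": [
    {"slide": [4, 8, -2], "dr": [0.05, -0.6, -0.17], "jaw": 20},
    {"slide": [11, 23, -5], "dr": [0.12, -1.5, -0.42], "jaw": 20},
    {"slide": [19, 39, -8], "dr": [0.19, -2.4, -0.67], "jaw": 20},
    {"slide": [26, 55, -12], "dr": [0.25, -3.3, -0.9], "jaw": 20},
    {"slide": [34, 71, -15], "dr": [0.32, -4.2, -1.15], "jaw": 20},
    {"slide": [41, 85, -18], "dr": [0.38, -4.95, -1.33], "jaw": 20},
    {"slide": [44.7, 93.9, -20], "dr": [0.41, -5.29, -1.42], "jaw": 20},
    {"slide": [44.7, 93.9, -20], "dr": [0.41, -5.29, -1.42], "jaw": 20}
  ]
}}

```text
clock: 5.15
position: [409.1, -220.5, 308.2]
ee_rot: [-0.258, 0.966, 0.001, 0.001]
contact_force: [0.9, -0.0, -0.6]
gripper_width: 42.8
grasp_force: 61.0
```

Call:
{"api": "step_arm", "payload": {
  "motion": [
    {"slide": [-7, 17, 0], "dr": [0, 0, -0.25], "jaw": 20},
    {"slide": [-20, 50, 0], "dr": [0, 0, -0.8], "jaw": 20},
    {"slide": [-35, 90, 0], "dr": [0, 0, -1.4], "jaw": 20},
    {"slide": [-50, 130, 0], "dr": [0, 0, -2.1], "jaw": 20},
    {"slide": [-65, 170, 0], "dr": [0, 0, -2.7], "jaw": 20},
    {"slide": [-80, 210, 0], "dr": [0, 0, -3.3], "jaw": 20},
    {"slide": [-88, 230, 0], "dr": [0, 0, -3.65], "jaw": 20},
    {"slide": [-90, 236, 0], "dr": [0, 0, -3.75], "jaw": 20}
  ]
}}

```text
clock: 6.15
position: [370.4, 30.0, 307.3]
ee_rot: [-0.5, 0.866, 0.001, -0.001]
contact_force: [0.7, -0.2, -0.1]
gripper_width: 42.4
grasp_force: 60.9
```

Call:
{"api": "step_arm", "payload": {
  "motion": [
    {"slide": [-20, 5, 0], "dr": [0, 0, -0.3], "jaw": 20},
    {"slide": [-60, 16, 0], "dr": [0, 0, -0.9], "jaw": 20},
    {"slide": [-105, 29, 0], "dr": [0, 0, -1.5], "jaw": 20},
    {"slide": [-150, 42, 0], "dr": [0, 0, -2.2], "jaw": 20},
    {"slide": [-195, 54, 0], "dr": [0, 0, -2.9], "jaw": 20},
    {"slide": [-240, 66, 0], "dr": [0, 0, -3.5], "jaw": 20},
    {"slide": [-263, 73, 0], "dr": [0, 0, -3.9], "jaw": 20},
    {"slide": [-268.8, 74.4, 0], "dr": [0, 0, -4], "jaw": 20}
  ]
}}

```text
clock: 7.15
position: [441.4, 299.6, 307.0]
ee_rot: [0.719, -0.695, -0.001, 0.001]
contact_force: [0.0, 0.7, -1.2]
gripper_width: 43.0
grasp_force: 60.9
```

Call:
{"api": "step_arm", "payload": {
  "motion": [
    {"slide": [-2, -3, 0], "dr": [0, 0.5, 0], "jaw": 20},
    {"slide": [-7, -10, 5], "dr": [0, 1.5, 0], "jaw": 20},
    {"slide": [-13, -20, 15], "dr": [0, 2.6, 0], "jaw": 20},
    {"slide": [-19, -30, 25], "dr": [0, 3.7, 0], "jaw": 20},
    {"slide": [-25, -40, 35], "dr": [0, 4.8, 0], "jaw": 20},
    {"slide": [-31, -48, 45], "dr": [0, 5.9, 0], "jaw": 20},
    {"slide": [-36, -55, 50], "dr": [0, 6.6, 0], "jaw": 20},
    {"slide": [-36, -55, 50], "dr": [0, 6.86, 0], "jaw": 20}
  ]
}}

```text
clock: 8.15
position: [494.8, 336.3, 256.3]
ee_rot: [0.637, -0.617, 0.331, 0.322]
contact_force: [-0.3, -0.2, -1.0]
gripper_width: 42.7
grasp_force: 61.0
```

Run:
```python
from kin import *
np.set_printoptions(precision=1,suppress=True)
M=np.load("M.npy")
s=arm.read_state();T=np.eye(4);T[:3,:3]=R.from_quat(s["ee_rot"]).as_matrix();T[:3,3]=s["position"];Tb=T@M
print("model foot",Tb[:3,3],"z",Tb[:3,2]*1000,"n",Tb[:3,0])
cs,cw=cam("side"),cam("wrist");a=optics.get_image("side");w=optics.get_image("wrist")
pt=lambda x,y,z:(Tb@[x,y,z,1])[:3]
Q=[pt(-6,-22,0),pt(-6,22,0),pt(6,-22,0),pt(-6,-22,170),pt(-6,22,170),pt(0,0,191)]
cl=np.array([493.3,350.4,0]);C=[cl+[0,0,30],cl+[25,12,86],cl+[-25,12,86],cl+[-25,-12,86]]
for im,c in((a,cs),(w,cw)):
    for q,col in[(q,(0,0,255)) for q in Q]+[(q,(0,255,255)) for q in C]:
        uv=proj(c,q); 
        if np.all(np.abs(uv)<2000): cv2.circle(im,tuple(int(round(v)) for v in uv),1,col,-1)
out=np.zeros((600,800,3),np.uint8);out[:,:400]=crop(a,145,205,80,120,5);out[:300,400:]=cv2.resize(w,(400,300))
top=optics.get_image("top");out[300:,400:]=crop(top,115,165,100,75,4)
cv2.imwrite("pics/p1.png",out)
```

```text
model foot [494.2 348.6 161.3] z [   2.2    2.8 1000. ] n [-0.  1. -0.]
```

View pics/p1.png

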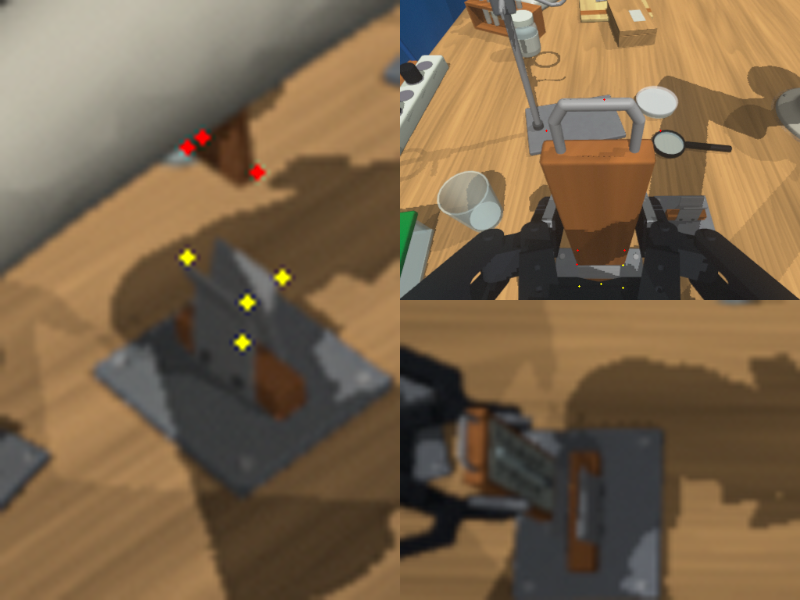

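The side view shows the foot's lower corner at (240,185), where the model puts it at (242,181). The leaves' rim also agrees within 1 px, so I'm lowering.

Call:
{"api": "step_arm", "payload": {
  "motion": [
    {"slide": [-5, 0, 3], "dr": [0, 0, 0], "jaw": 20},
    {"slide": [-15, 0, 10], "dr": [0, 0, 0], "jaw": 20},
    {"slide": [-28, 0, 18], "dr": [0, 0, 0], "jaw": 20},
    {"slide": [-41, 0, 27], "dr": [0, 0, 0], "jaw": 20},
    {"slide": [-52, 0, 34.5], "dr": [0, 0, 0], "jaw": 20},
    {"slide": [-58, 0, 38.5], "dr": [0, 0, 0], "jaw": 20},
    {"slide": [-59.1, 0, 39.4], "dr": [0, 0, 0], "jaw": 20},
    {"slide": [-59.1, 0, 39.4], "dr": [0, 0, 0], "jaw": 20}
  ]
}}

```text
clock: 9.3
position: [494.5, 338.9, 188.1]
ee_rot: [0.638, -0.618, 0.33, 0.319]
contact_force: [0.4, 0.5, -0.9]
gripper_width: 42.8
grasp_force: 61.1
```

Call:
{"api": "step_arm", "payload": {
  "motion": [
    {"slide": [-4, 0, 3], "dr": [0, 0, 0], "jaw": 20},
    {"slide": [-8, 0, 6], "dr": [0, 0, 0], "jaw": 20},
    {"slide": [-12, 0, 8.5], "dr": [0, 0, 0], "jaw": 20},
    {"slide": [-16, 0, 11], "dr": [0, 0, 0], "jaw": 20},
    {"slide": [-20, 0, 14], "dr": [0, 0, 0], "jaw": 20},
    {"slide": [-24, 0, 17], "dr": [0, 0, 0], "jaw": 20},
    {"slide": [-28, 0, 20], "dr": [0, 0, 0], "jaw": 20},
    {"slide": [-32, 0, 22.5], "dr": [0, 0, 0], "jaw": 20}
  ]
}}

```text
clock: 10.3
position: [494.5, 338.9, 149.0]
ee_rot: [0.638, -0.618, 0.33, 0.319]
contact_force: [-0.6, 0.8, 2.4]
gripper_width: 42.6
grasp_force: 61.4
```

Run:
```python
from kin import *
M=np.load("M.npy")
s=arm.read_state();T=np.eye(4);T[:3,:3]=R.from_quat(s["ee_rot"]).as_matrix();T[:3,3]=s["position"];Tb=T@M
print(Tb[:3,3],Tb[:3,2],s["contact_force"],s["wrist_torque"])
print(T[:3,:3].T@[0,0,-1])
```

```text
[494.19965535 351.75375321  54.06560252] [-8.82596070e-04 -2.91900314e-03  9.99995350e-01] [-0.5630453   0.78160807  2.39511354] [ 1.20512633  0.05758876 -0.06901271]
[-0.81605121  0.00097904  0.57797877]
```

Call:
{"api": "step_arm", "payload": {
  "motion": [
    {"slide": [-2, 0, 1.4], "dr": [0, 0, 0], "jaw": 20},
    {"slide": [-4, 0, 2.8], "dr": [0, 0, 0], "jaw": 20},
    {"slide": [-6, 0, 4.2], "dr": [0, 0, 0], "jaw": 20},
    {"slide": [-8, 0, 5.6], "dr": [0, 0, 0], "jaw": 20},
    {"slide": [-10, 0, 7], "dr": [0, 0, 0], "jaw": 20},
    {"slide": [-12, 0, 8.4], "dr": [0, 0, 0], "jaw": 20},
    {"slide": [-14, 0, 9.8], "dr": [0, 0, 0], "jaw": 20},
    {"slide": [-15.5, 0, 11], "dr": [0, 0, 0], "jaw": 20}
  ]
}}

```text
clock: 11.3
position: [494.4, 338.8, 129.5]
ee_rot: [0.638, -0.617, 0.33, 0.32]
contact_force: [-1.5, 0.9, 3.3]
gripper_width: 42.8
grasp_force: 61.4
```

Call:
{"api": "step_arm", "payload": {
  "motion": [
    {"slide": [-0.5, 0, 0.4], "dr": [0, 0, 0], "jaw": 20},
    {"slide": [-1, 0, 0.8], "dr": [0, 0, 0], "jaw": 20},
    {"slide": [-1.5, 0, 1.1], "dr": [0, 0, 0], "jaw": 20},
    {"slide": [-2, 0, 1.4], "dr": [0, 0, 0], "jaw": 20},
    {"slide": [-2.5, 0, 1.7], "dr": [0, 0, 0], "jaw": 20},
    {"slide": [-3, 0, 2.1], "dr": [0, 0, 0], "jaw": 20},
    {"slide": [-3, 0, 2.1], "dr": [0, 0, 0], "jaw": 20},
    {"slide": [-3, 0, 2.1], "dr": [0, 0, 0], "jaw": 20}
  ]
}}

```text
clock: 12.3
position: [494.3, 338.8, 127.8]
ee_rot: [0.638, -0.617, 0.331, 0.32]
contact_force: [-2.6, 2.0, 8.6]
gripper_width: 43.1
grasp_force: 61.8
```

Call:
{"api": "step_arm", "payload": {
  "motion": [
    {"slide": [0, 0, 0], "dr": [0, 0, 0], "jaw": 50},
    {"slide": [0, 0, 0], "dr": [0, 0, 0], "jaw": 60},
    {"slide": [0, 0, 0], "dr": [0, 0, 0], "jaw": 70},
    {"slide": [0, 0, 0], "dr": [0, 0, 0], "jaw": 70},
    {"slide": [0, 0, 0], "dr": [0, 0, 0], "jaw": 70},
    {"slide": [0, 0, 0], "dr": [0, 0, 0], "jaw": 70},
    {"slide": [0, 0, 0], "dr": [0, 0, 0], "jaw": 70},
    {"slide": [0, 0, 0], "dr": [0, 0, 0], "jaw": 70}
  ]
}}

```text
clock: 13.3
position: [494.4, 338.8, 126.1]
ee_rot: [0.638, -0.618, 0.33, 0.319]
contact_force: [0.4, -0.2, 0.1]
gripper_width: 69.9
grasp_force: 0.0
```

Call:
{"api": "step_arm", "payload": {
  "motion": [
    {"slide": [0, 0, -6], "dr": [0, 0, 0], "jaw": 70},
    {"slide": [0, 0, -18], "dr": [0, 0, 0], "jaw": 70},
    {"slide": [0, 0, -35], "dr": [0, 0, 0], "jaw": 70},
    {"slide": [0, 0, -55], "dr": [0, 0, 0], "jaw": 70},
    {"slide": [0, 0, -75], "dr": [0, 0, 0], "jaw": 70},
    {"slide": [0, 0, -95], "dr": [0, 0, 0], "jaw": 70},
    {"slide": [0, 0, -108], "dr": [0, 0, 0], "jaw": 70},
    {"slide": [0, 0, -110], "dr": [0, 0, 0], "jaw": 70}
  ]
}}

```text
clock: 14.3
position: [491.3, 429.8, 190.2]
ee_rot: [0.639, -0.618, 0.33, 0.318]
contact_force: [0.2, -0.3, 0.4]
gripper_width: 69.9
grasp_force: 0.0
```

Run:
```python
from kin import *
np.set_printoptions(precision=1,suppress=True)
Tb=boardT((494.2,351.7,30),92)
cs,cw,ct=cam("side"),cam("wrist"),cam("top");a=optics.get_image("side");w=optics.get_image("wrist");t=optics.get_image("top")
pt=lambda x,y,z:(Tb@[x,y,z,1])[:3]
Q=[pt(-6,-22,170),pt(-6,22,170),pt(6,-22,170),pt(6,22,170),pt(0,0,193)]
for im,c in((a,cs),(w,cw),(t,ct)):
    for q in Q:
        uv=proj(c,q); 
        if np.all(np.abs(uv)<2000): cv2.circle(im,tuple(int(round(v)) for v in uv),1,(0,0,255),-1)
out=np.zeros((600,800,3),np.uint8);out[:,:400]=crop(a,145,195,80,120,5);out[:300,400:]=cv2.resize(w,(400,300))
out[300:,400:]=crop(t,105,175,80,60,5)
cv2.imwrite("pics/p2.png",out);s=arm.read_state();print(s["position"],s["joints"].round(3))
# regrasp plans
q=np.array([.46,.28,-.1,-.97,-1.01,.05])
for nm,pt_,az,el in[("hi",(494.2,351.7,300),92,40),("mid",(494.2,351.7,215),92,40),("low",(494.2,351.7,137),92,40)]:
    T=tl(az,el,1);q,c=ik(np.array(pt_)+13*T[:,2],T,q,30);o,r=fk(q,P,*B);wc=o-r.apply([0,0,P[5]])
    rr=rz(q[0])*ry(q[1])*ry(-q[2]);fe=wc-(rr*rx(-q[3])).apply([0,P[7],0]);print(nm,q,"%.0e"%c,wc,"forearm end",fe,"elbow",fe-rr.apply([P[4],0,P[3]]))
```

```text
[491.2 428.4 189.4] [ 1.1  0.8  0.3  0.4 -1.9 -1.1]
hi [ 0.5  0.2 -0.  -0.9 -1.1 -0.1] 3e-22 [501.5 141.3 476.6] forearm end [490.3 233.  586.3] elbow [115.6  46.2 668.2]
mid [ 0.4  0.3 -0.1 -1.  -1.   0.1] 5e-29 [501.5 141.3 391.6] forearm end [517.2 233.3 500.5] elbow [158.1  64.1 656.6]
low [ 0.4  0.4 -0.2 -1.1 -0.9  0.3] 2e-27 [501.5 141.3 313.6] forearm end [543.6 230.3 417.9] elbow [208.5  82.5 636.6]
```

View pics/p2.png

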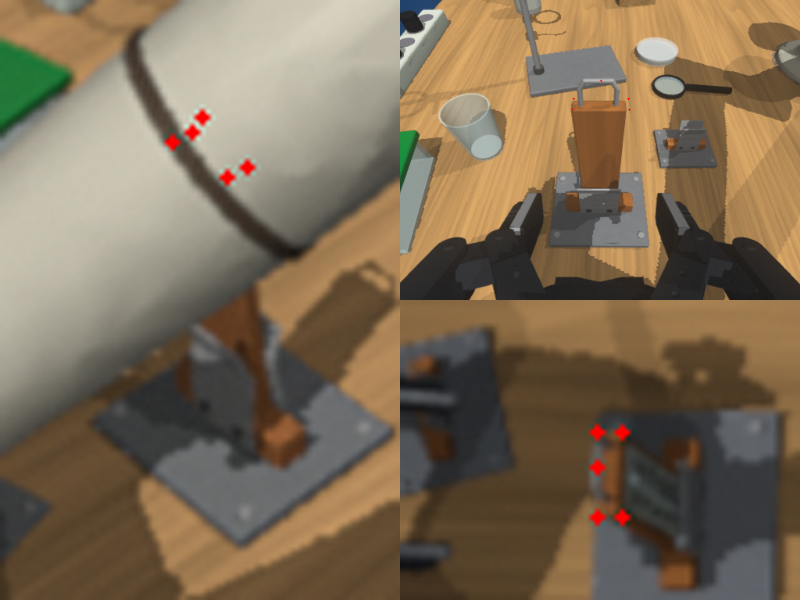

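The wrist and top views show the board upright in the clip and released, scale toward -y. Next I plan the reorientation as poses along a joint-space path.

```bash
cat >> kin.py <<'E'
def T4(o,r):
    T=np.eye(4);T[:3,:3]=r.as_matrix() if hasattr(r,"as_matrix") else r;T[:3,3]=o;return T
def rel(A,Bm):
    D=np.linalg.inv(A)@Bm;return D[:3,3].round(0).tolist(),(R.from_matrix(D[:3,:3]).as_rotvec()/np.radians(8)).round(2).tolist()
E
python3 - <<'E'
from kin import *
np.set_printoptions(precision=2,suppress=True)
s=arm.read_state();q0=s["joints"];p=s["position"];Rm=R.from_quat(s["ee_rot"])
o,r=fk(q0,P,*B);print("fk err",o-p,(r.inv()*Rm).magnitude())
q1,c=ik(p+[0,-20,170],Rm.as_matrix(),q0);print(q1,c)
T=tl(92,40,1);q2,c=ik(np.array((494.2,351.7,300))+13*T[:,2],T,np.array([.5,.2,0,-.9,-1.1,-.1]));print(q2,c)
A=T4(p,Rm);Q=[q0+(q1-q0)*f for f in(.3,.7,1)]+[q1+(q2-q1)*f for f in np.linspace(0,1,18)[1:]]
Pz=[T4(*fk(q,P,*B)) for q in Q]
start=A
for k,X in enumerate(Pz):
    if k%8==0 and k: start=Pz[k-1]
    D=rel(start,X);step=0 if k==0 else (R.from_matrix(Pz[k-1][:3,:3]).inv()*R.from_matrix(X[:3,:3])).magnitude()*57.3
    wc=X[:3,3]-P[5]*X[:3,2];print(k,D,X[:3,3].round(0),"tz",X[:3,2].round(2),"st%.1f"%step,"wc",wc.round(0))
E
```

```text
fk err [ -7.35 -14.13  12.28] 4.652682298944612e-16
[ 1.11  0.76  0.48  0.48 -2.13 -1.  ] 1.5545619636003826e-30
[ 0.46  0.23 -0.05 -0.92 -1.07 -0.06] 6.826198143074824e-23
0 ([55.0, 2.0, -24.0], [0.03, 0.01, -0.02]) [489. 416. 248.] tz [ 0.03 -0.82 -0.58] st0.0 wc [480. 651. 414.]
1 ([108.0, -1.0, -59.0], [0.03, 0.01, -0.01]) [492. 414. 312.] tz [ 0.03 -0.82 -0.58] st0.0 wc [483. 649. 478.]
2 ([150.0, 1.0, -82.0], [-0.0, -0.0, 0.0]) [491. 408. 359.] tz [ 0.03 -0.82 -0.58] st0.3 wc [483. 643. 526.]
3 ([144.0, -3.0, -55.0], [-0.38, -0.67, -0.52]) [496. 390. 339.] tz [-0.03 -0.76 -0.65] st7.5 wc [505. 609. 526.]
4 ([138.0, -4.0, -31.0], [-0.73, -1.38, -1.0]) [497. 375. 320.] tz [-0.09 -0.69 -0.71] st7.4 wc [523. 575. 525.]
5 ([130.0, -3.0, -10.0], [-1.03, -2.13, -1.41]) [496. 362. 302.] tz [-0.15 -0.62 -0.77] st7.3 wc [539. 540. 524.]
6 ([123.0, 1.0, 7.0], [-1.29, -2.91, -1.77]) [493. 352. 286.] tz [-0.2  -0.53 -0.82] st7.2 wc [552. 505. 522.]
7 ([116.0, 6.0, 21.0], [-1.5, -3.72, -2.06]) [488. 344. 272.] tz [-0.25 -0.44 -0.86] st7.1 wc [561. 470. 520.]
8 ([-2.0, 2.0, 14.0], [-0.11, -0.
[... 615 characters left out ...]
.7 wc [566. 279. 499.]
14 ([-24.0, 13.0, 28.0], [0.58, -5.78, -0.94]) [463. 352. 242.] tz [-0.33  0.35 -0.88] st6.7 wc [559. 252. 495.]
15 ([-25.0, 12.0, 21.0], [0.91, -6.55, -0.86]) [465. 356. 248.] tz [-0.29  0.45 -0.84] st6.7 wc [550. 226. 491.]
16 ([-7.0, -3.0, -7.0], [0.44, -0.71, -0.01]) [470. 360. 256.] tz [-0.24  0.55 -0.8 ] st6.7 wc [540. 202. 487.]
17 ([-13.0, -8.0, -16.0], [0.94, -1.37, 0.0]) [476. 362. 267.] tz [-0.18  0.63 -0.75] st6.7 wc [528. 180. 483.]
18 ([-19.0, -13.0, -28.0], [1.49, -1.99, 0.04]) [484. 363. 278.] tz [-0.11  0.71 -0.7 ] st6.6 wc [515. 160. 480.]
19 ([-24.0, -19.0, -42.0], [2.09, -2.57, 0.12]) [494. 362. 292.] tz [-0.03  0.77 -0.64] st6.6 wc [502. 141. 477.]
```

Run:
```python
from kin import *
np.set_printoptions(precision=2,suppress=True)
s=arm.read_state();q0=s["joints"];p=s["position"];Rm=R.from_quat(s["ee_rot"])
T=tl(92,40,1);q1,_=ik(p+[0,-20,170],Rm.as_matrix(),q0);q2,_=ik(np.array((494.2,351.7,300))+13*T[:,2],T,np.array([.5,.2,0,-.9,-1.1,-.1]))
Rmid=fk((q1+q2)/2,P,*B)[1].as_matrix()
L=[T4((490,400,380),Rm),T4((475,360,390),Rmid),T4((494.2,361.7,380),T),T4(np.array([494.2,351.7,137])+13*T[:,2],T)]
a=T4(p,Rm);q=q0
for X in L:
    q,c=ik(X[:3,3],X[:3,:3],q,1);print(rel(a,X),X[:3,2],q,"%.0e"%c);a=X
```

```text
([172.0, 2.0, -87.0], [0.0, -0.0, -0.0]) [ 0.03 -0.82 -0.58] [ 1.1   0.74  0.49  0.49 -2.15 -0.98] 4e-29
([31.0, 16.0, 26.0], [-1.83, -6.7, -2.56]) [-0.36 -0.05 -0.93] [ 0.8   0.5   0.58 -0.24 -1.95 -0.63] 1e-28
([3.0, -21.0, 2.0], [3.13, -6.19, 0.1]) [-0.03  0.77 -0.64] [ 0.48  0.16  0.08 -0.85 -1.18 -0.23] 9e-30
([193.0, 0.0, 162.0], [0.0, 0.0, 0.0]) [-0.03  0.77 -0.64] [ 0.42  0.44 -0.18 -1.1  -0.92  0.32] 1e-30
```

Call:
{"api": "step_arm", "payload": {
  "motion": [
    {"slide": [15, 0, -8], "dr": [0, 0, 0], "jaw": 85},
    {"slide": [45, 0, -23], "dr": [0, 0, 0], "jaw": 85},
    {"slide": [80, 1, -40], "dr": [0, 0, 0], "jaw": 85},
    {"slide": [115, 1, -58], "dr": [0, 0, 0], "jaw": 85},
    {"slide": [145, 2, -74], "dr": [0, 0, 0], "jaw": 85},
    {"slide": [165, 2, -84], "dr": [0, 0, 0], "jaw": 85},
    {"slide": [172, 2, -87], "dr": [0, 0, 0], "jaw": 85},
    {"slide": [172, 2, -87], "dr": [0, 0, 0], "jaw": 85}
  ]
}}

```text
clock: 15.45
position: [490.3, 400.0, 379.9]
ee_rot: [0.638, -0.617, 0.33, 0.32]
contact_force: [0.3, 0.6, 0.4]
gripper_width: 84.8
grasp_force: 0.0
```

Call:
{"api": "step_arm", "payload": {
  "motion": [
    {"slide": [3, 1, 2], "dr": [-0.15, -0.54, -0.2], "jaw": 85},
    {"slide": [7, 4, 6], "dr": [-0.42, -1.5, -0.57], "jaw": 85},
    {"slide": [12, 6, 10], "dr": [-0.7, -2.6, -0.98], "jaw": 85},
    {"slide": [17, 9, 14], "dr": [-1, -3.7, -1.4], "jaw": 85},
    {"slide": [22, 11, 18], "dr": [-1.3, -4.8, -1.83], "jaw": 85},
    {"slide": [27, 14, 23], "dr": [-1.6, -5.8, -2.2], "jaw": 85},
    {"slide": [31, 16, 26], "dr": [-1.8, -6.6, -2.5], "jaw": 85},
    {"slide": [31, 16, 26], "dr": [-1.83, -6.7, -2.56], "jaw": 85}
  ]
}}

```text
clock: 16.45
position: [476.3, 359.0, 390.4]
ee_rot: [0.768, -0.612, -0.129, 0.136]
contact_force: [-0.9, -0.3, -0.1]
gripper_width: 85.3
grasp_force: 0.0
```

Call:
{"api": "step_arm", "payload": {
  "motion": [
    {"slide": [0, -2, 0], "dr": [0.3, -0.5, 0], "jaw": 85},
    {"slide": [1, -5, 0], "dr": [0.75, -1.5, 0], "jaw": 85},
    {"slide": [1, -8, 1], "dr": [1.25, -2.5, 0.05], "jaw": 85},
    {"slide": [2, -12, 1], "dr": [1.75, -3.5, 0.05], "jaw": 85},
    {"slide": [2, -15, 1], "dr": [2.3, -4.5, 0.1], "jaw": 85},
    {"slide": [3, -18, 2], "dr": [2.75, -5.4, 0.1], "jaw": 85},
    {"slide": [3, -21, 2], "dr": [3.05, -6, 0.1], "jaw": 85},
    {"slide": [3, -21, 2], "dr": [3.13, -6.19, 0.1], "jaw": 85}
  ]
}}

```text
clock: 17.45
position: [493.9, 361.8, 378.7]
ee_rot: [0.652, -0.63, -0.304, -0.293]
contact_force: [0.2, -0.2, 0.8]
gripper_width: 85.0
grasp_force: 0.0
```

Run:
```python
from kin import *
s=arm.read_state();print(s["joints"].round(2),s["position"])
T=tl(92,40,1)
for z in(245,137):
    p=np.array([494.2,351.7,z])+13*T[:,2];print(p,go(p,T,s))
cs,cw,ct=cam("side"),cam("wrist"),cam("top");a=optics.get_image("side");t=optics.get_image("top")
Tb=boardT((494.2,351.7,30),92);pt=lambda x,y,z:(Tb@[x,y,z,1])[:3]
Q=[pt(-6,-22,170),pt(-6,22,170),pt(6,-22,170),pt(6,22,170),pt(0,0,193)]
for im,c in((a,cs),(t,ct)):
    for q in Q:
        cv2.circle(im,tuple(int(round(v)) for v in proj(c,q)),1,(0,0,255),-1)
out=np.zeros((600,800,3),np.uint8);out[:,:400]=crop(a,145,195,80,120,5);out[:300,400:]=crop(t,105,175,80,60,5);out[300:,400:]=cv2.resize(a,(400,300))
cv2.imwrite("pics/p3.png",out)
```

```text
[ 0.47  0.17  0.1  -0.84 -1.2  -0.24] [493.85636829 361.79208481 378.72403277]
[493.85245065 361.65251126 236.64376107] ([108.9, -0.4, 91.3], [0.01, -0.01, -0.02])
[493.85245065 361.65251126 128.64376107] ([191.5, -0.6, 160.8], [0.01, -0.01, -0.02])
```

View pics/p3.png

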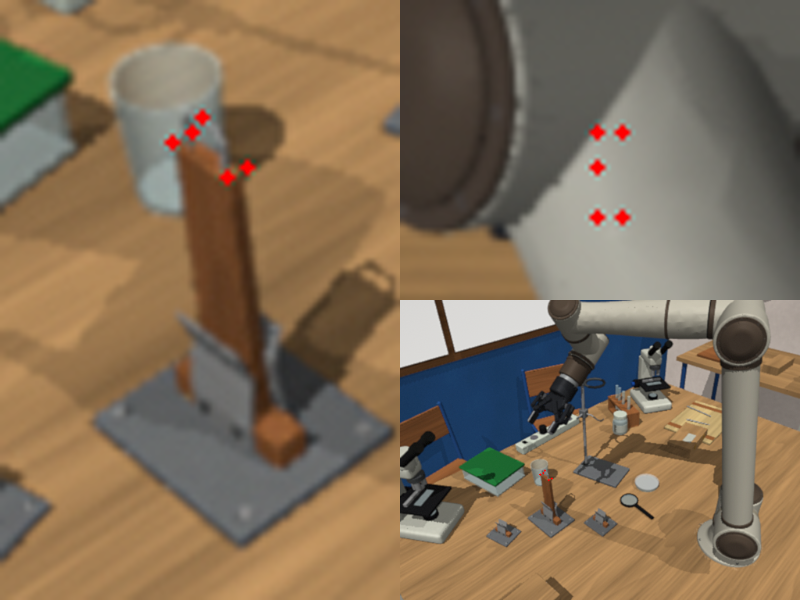

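Board clear and upright in the side view, its top corners at (178,152) and (228,182), within about 2 px of the model. Lowering over it.

Call:
{"api": "step_arm", "payload": {
  "motion": [
    {"slide": [12, 0, 10], "dr": [0, 0, 0], "jaw": 85},
    {"slide": [35, 0, 29], "dr": [0, 0, 0], "jaw": 85},
    {"slide": [60, 0, 50], "dr": [0, 0, 0], "jaw": 85},
    {"slide": [85, 0, 71], "dr": [0, 0, 0], "jaw": 85},
    {"slide": [105, 0, 88], "dr": [0, 0, 0], "jaw": 85},
    {"slide": [122, -0.5, 102], "dr": [0, 0, 0], "jaw": 85},
    {"slide": [134, -0.5, 112], "dr": [0, 0, 0], "jaw": 85},
    {"slide": [140, -0.5, 117.5], "dr": [0, 0, 0], "jaw": 85}
  ]
}}

```text
clock: 18.55
position: [495.0, 362.4, 196.6]
ee_rot: [0.652, -0.63, -0.304, -0.293]
contact_force: [-0.5, 0.4, 0.1]
gripper_width: 84.9
grasp_force: 0.0
```

Call:
{"api": "step_arm", "payload": {
  "motion": [
    {"slide": [5, 0, 4], "dr": [0, 0, 0], "jaw": 85},
    {"slide": [15, 0, 12], "dr": [0, 0, 0], "jaw": 85},
    {"slide": [27, 0, 22], "dr": [0, 0, 0], "jaw": 85},
    {"slide": [39, 0, 33], "dr": [0, 0, 0], "jaw": 85},
    {"slide": [48, 0, 40], "dr": [0, 0, 0], "jaw": 85},
    {"slide": [51, 0, 43], "dr": [0, 0, 0], "jaw": 85},
    {"slide": [51.5, 0, 43.3], "dr": [0, 0, 0], "jaw": 65},
    {"slide": [51.5, 0, 43.3], "dr": [0, 0, 0], "jaw": 52}
  ]
}}

```text
clock: 19.55
position: [495.6, 362.4, 131.3]
ee_rot: [0.652, -0.629, -0.304, -0.295]
contact_force: [-0.1, -0.2, 0.5]
gripper_width: 52.3
grasp_force: 0.0
```

Run:
```python
from kin import *
s=arm.read_state();print(s["position"],s["contact_force"],s["gripper_width"])
w=optics.get_image("wrist");a=optics.get_image("side")
out=np.zeros((384,800,3),np.uint8);out[:,:512]=w;out[:384,512:]=crop(a,150,190,72,96,4)[:384,:288]
cv2.imwrite("pics/p4.png",out)
```

```text
[495.59328891 362.42687471 131.34226863] [-0.09662407 -0.16564848  0.49076645] 52.286854114307864
```

View pics/p4.png

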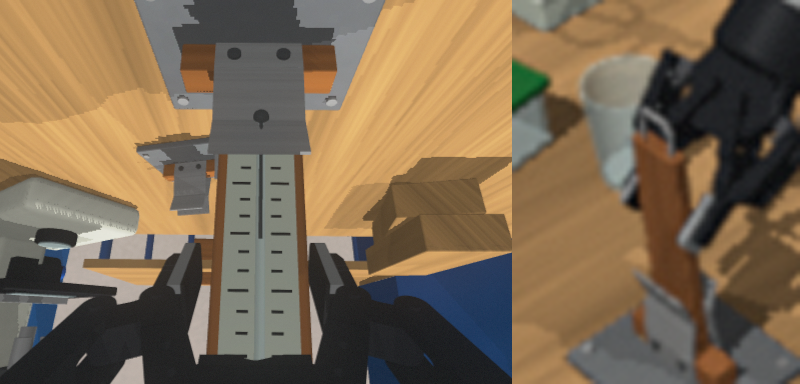

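The wrist view shows the scale between the pads (cols 212–310), centred, so I'm closing.

Call:
{"api": "step_arm", "payload": {
  "motion": [
    {"slide": [0, 0, 0], "dr": [0, 0, 0], "jaw": 47},
    {"slide": [0, 0, 0], "dr": [0, 0, 0], "jaw": 43},
    {"slide": [0, 0, 0], "dr": [0, 0, 0], "jaw": 38},
    {"slide": [0, 0, 0], "dr": [0, 0, 0], "jaw": 20},
    {"slide": [0, 0, 0], "dr": [0, 0, 0], "jaw": 20},
    {"slide": [0, 0, 0], "dr": [0, 0, 0], "jaw": 20},
    {"slide": [0, 0, 0], "dr": [0, 0, 0], "jaw": 20},
    {"slide": [0, 0, 0], "dr": [0, 0, 0], "jaw": 20}
  ]
}}

```text
clock: 20.65
position: [494.7, 362.6, 131.6]
ee_rot: [0.652, -0.629, -0.305, -0.294]
contact_force: [-3.5, -2.0, 6.0]
gripper_width: 42.4
grasp_force: 60.2
```

Run:
```python
from kin import *
np.set_printoptions(precision=3,suppress=True)
s=arm.read_state();T=T4(s["position"],R.from_quat(s["ee_rot"]))
M=np.linalg.inv(T)@boardT((s["position"][0]+.3,351.7,30),92);print(M)
M[1,3]=0;ez=M[:3,2]*[1,0,1];ez/=np.linalg.norm(ez);ey=np.array([0,np.sign(M[1,1]),0]);M[:3,:3]=np.column_stack([np.cross(ey,ez),ey,ez]);np.save("M2.npy",M)
up=T[:3,:3].T@[0,0,1];print("up in tool",up,"loop tool",(M@[0,0,191,1])[:3])
```

```text
[[-0.641 -0.001 -0.767 84.934]
 [-0.001  1.    -0.     0.13 ]
 [ 0.767  0.001 -0.641 56.777]
 [ 0.     0.     0.     1.   ]]
up in tool [-0.767 -0.    -0.641] loop tool [-61.611   0.    -65.72 ]
```

Call:
{"api": "step_arm", "payload": {
  "motion": [
    {"slide": [-3, 0, -2.5], "dr": [0, 0, 0], "jaw": 20},
    {"slide": [-8, 0, -6.5], "dr": [0, 0, 0], "jaw": 20},
    {"slide": [-15, 0, -12.5], "dr": [0, 0, 0], "jaw": 20},
    {"slide": [-25, 0, -21], "dr": [0, 0, 0], "jaw": 20},
    {"slide": [-45, 0, -37.5], "dr": [0, 0, 0], "jaw": 20},
    {"slide": [-70, 0, -58.5], "dr": [0, 0, 0], "jaw": 20},
    {"slide": [-92, 0, -77], "dr": [0, 0, 0], "jaw": 20},
    {"slide": [-107, 0, -89.5], "dr": [0, 0, 0], "jaw": 20}
  ]
}}

```text
clock: 21.65
position: [495.7, 362.8, 274.5]
ee_rot: [0.652, -0.628, -0.303, -0.297]
contact_force: [0.5, -0.1, -0.6]
gripper_width: 42.4
grasp_force: 61.1
```

Run:
```python
from kin import *
np.set_printoptions(precision=2,suppress=True)
s=arm.read_state();M=np.load("M2.npy");A=T4(s["position"],R.from_quat(s["ee_rot"]));print(s["contact_force"],s["gripper_width"],s["position"])
# hook frame
o=np.array([559.6,32.3]);ya=np.radians(15.8);ex=np.array([np.cos(ya),np.sin(ya)]);hz=245.5
def target(dx,dy,dz,az):  # loop_top relative to seat in hook frame; az of plain face normal
    xy=o+dx*ex+dy*np.array([-ex[1],ex[0]]);return boardT((xy[0],xy[1],hz+dz-191),az)@np.linalg.inv(M)
q=s["joints"];a=A
# transit: board away from stand, then in front of hook tip (-60), high
L=[("t1",boardT((470,230,150),75)@np.linalg.inv(M)),("t2",boardT((430,60,110),27)@np.linalg.inv(M)),("front",target(-70,0,22,27)),("over",target(-3,0,22,27)),("seat",target(-1,0,0,27))]
for nm,X in L:
    q,c=ik(X[:3,3],X[:3,:3],q,4);o2,r=fk(q,P,*B);wc=o2-r.apply([0,0,P[5]]);rr=rz(q[0])*ry(q[1])*ry(-q[2]);fe=wc-(rr*rx(-q[3])).apply([0,P[7],0])
    print(nm,X[:3,3],rel(a,X),q,"%.0e"%c,"wc",wc.round(),"fe",fe.round());a=X
```

```text
[ 0.48 -0.05 -0.57] 42.40569805312669 [495.75 362.77 274.54]
t1 [472.82 240.54 251.58] ([95.0, 27.0, -79.0], [1.6, 0.01, 1.39]) [ 0.28  0.07 -0.33 -0.99 -0.91 -0.01] 2e-27 wc [416.  27. 436.] fe [439. 116. 546.]
t2 [439.72  64.95 211.58] ([145.0, -13.0, -111.0], [4.6, 0.0, 3.85]) [ 0.38 -0.29 -0.85 -0.58 -0.16 -0.94] 3e-04 wc [244. -42. 394.] fe [238.  85. 461.]
front [501.97  18.19 178.08] ([4.0, -70.0, 48.0], [-0.0, 0.0, -0.0]) [-0.07 -0.   -0.6  -1.18 -0.44 -0.06] 2e-25 wc [305. -82. 363.] fe [383. -33. 472.]
over [566.43  36.44 178.08] ([-42.0, -13.0, 50.0], [-0.0, 0.0, -0.0]) [ 0.    0.11 -0.48 -1.15 -0.39 -0.13] 2e-20 wc [370. -64. 363.] fe [442.  -6. 472.]
seat [568.36  36.98 156.08] ([16.0, -0.0, 16.0], [-0.0, 0.0, -0.0]) [-0.04  0.16 -0.48 -1.27 -0.4   0.03] 9e-31 wc [372. -63. 341.] fe [455. -25. 451.]
```

Call:
{"api": "step_arm", "payload": {
  "motion": [
    {"slide": [8, 2, -6], "dr": [0.13, 0, 0.12], "jaw": 20},
    {"slide": [23, 6, -19], "dr": [0.4, 0, 0.35], "jaw": 20},
    {"slide": [40, 11, -33], "dr": [0.67, 0, 0.58], "jaw": 20},
    {"slide": [57, 16, -47], "dr": [0.95, 0, 0.82], "jaw": 20},
    {"slide": [74, 21, -61], "dr": [1.25, 0, 1.08], "jaw": 20},
    {"slide": [88, 25, -73], "dr": [1.5, 0, 1.28], "jaw": 20},
    {"slide": [95, 27, -79], "dr": [1.6, 0, 1.39], "jaw": 20},
    {"slide": [95, 27, -79], "dr": [1.6, 0, 1.39], "jaw": 20}
  ]
}}

```text
clock: 22.65
position: [472.5, 239.6, 248.3]
ee_rot: [-0.551, 0.72, 0.259, 0.334]
contact_force: [0.1, 0.8, -1.0]
gripper_width: 42.7
grasp_force: 61.1
```

```bash
cat >> kin.py <<'E'
hook=dict(o=np.array([559.6,32.3]),ya=np.radians(15.8),hz=245.5)
def htarget(dx,dy,dz,az,M):
    ex=np.array([np.cos(hook["ya"]),np.sin(hook["ya"])]);xy=hook["o"]+dx*ex+dy*np.array([-ex[1],ex[0]])
    return boardT((xy[0],xy[1],hook["hz"]+dz-191),az)@np.linalg.inv(M)
E
python3 - <<'E'
from kin import *
np.set_printoptions(precision=2,suppress=True)
s=arm.read_state();M=np.load("M2.npy");A=T4(s["position"],R.from_quat(s["ee_rot"]));q=s["joints"]
Tb=A@M;print(Tb[:3,2],q)
X=htarget(-60,0,25,27,M)
r0=R.from_matrix(A[:3,:3]);rv=(r0.inv()*R.from_matrix(X[:3,:3])).as_rotvec()
for f in(.15,.35,.55,.75,.9,1):
    Y=T4(A[:3,3]*(1-f)+X[:3,3]*f,r0*R.from_rotvec(f*rv));q,c=ik(Y[:3,3],Y[:3,:3],q,1);print(f,rel(A,Y),(Y@M)[:3,3],q,"%.0e"%c)
E
```

```text
[0. 0. 1.] [ 0.26  0.11 -0.27 -0.98 -0.93 -0.01]
0.15 ([27.0, -14.0, -17.0], [0.69, -0.0, 0.57]) [473.82 196.65 136.67] [ 0.22  0.05 -0.39 -1.01 -0.84 -0.02] 5e-30
0.35 ([63.0, -33.0, -39.0], [1.62, -0.01, 1.34]) [480.11 153.78 123.22] [ 0.15  0.02 -0.45 -1.03 -0.74 -0.04] 9e-26
0.55 ([99.0, -52.0, -61.0], [2.54, -0.01, 2.11]) [486.56 111.15 109.77] [ 0.09  0.   -0.5  -1.07 -0.65 -0.06] 8e-23
0.75 ([135.0, -71.0, -83.0], [3.46, -0.02, 2.87]) [493.22  68.74  96.32] [ 0.03 -0.   -0.55 -1.1  -0.55 -0.08] 4e-20
0.9 ([162.0, -85.0, -100.0], [4.15, -0.02, 3.45]) [498.36  37.04  86.23] [-0.02 -0.   -0.57 -1.14 -0.48 -0.09] 8e-21
1 ([180.0, -95.0, -111.0], [4.62, -0.02, 3.83]) [501.87  15.96  79.5 ] [-0.05  0.01 -0.58 -1.16 -0.43 -0.09] 9e-24
```

Call:
{"api": "step_arm", "payload": {
  "motion": [
    {"slide": [14, -7, -8], "dr": [0.35, 0, 0.29], "jaw": 20},
    {"slide": [40, -21, -25], "dr": [1.03, 0, 0.85], "jaw": 20},
    {"slide": [72, -38, -44], "dr": [1.85, 0, 1.53], "jaw": 20},
    {"slide": [104, -55, -64], "dr": [2.67, 0, 2.21], "jaw": 20},
    {"slide": [135, -71, -83], "dr": [3.46, 0, 2.87], "jaw": 20},
    {"slide": [162, -85, -100], "dr": [4.15, 0, 3.45], "jaw": 20},
    {"slide": [178, -94, -110], "dr": [4.56, 0, 3.79], "jaw": 20},
    {"slide": [180, -95, -111], "dr": [4.62, 0, 3.83], "jaw": 20}
  ]
}}

```text
clock: 23.65
position: [512.4, 21.6, 181.0]
ee_rot: [-0.212, 0.881, 0.098, 0.411]
contact_force: [0.3, -0.8, -0.5]
gripper_width: 42.7
grasp_force: 61.1
```

Run:
```python
from kin import *
np.set_printoptions(precision=2,suppress=True)
s=arm.read_state();M=np.load("M2.npy");A=T4(s["position"],R.from_quat(s["ee_rot"]));Tb=A@M
print((Tb@[0,0,191,1])[:3],Tb[:3,2],s["contact_force"],s["joints"])
a=optics.get_image("side");t=optics.get_image("top")
print("pred loop side",proj(cam("side"),(Tb@[0,0,193,1])[:3]),"top",proj(cam("top"),(Tb@[0,0,193,1])[:3]))
ex=np.array([np.cos(hook["ya"]),np.sin(hook["ya"]),0]);st=np.array([*hook["o"],hook["hz"]])
print("pred seat",proj(cam("side"),st),"tip",proj(cam("side"),st-12*ex+[0,0,9]),"top tip",proj(cam("top"),st-12*ex+[0,0,9]))
out=np.zeros((600,800,3),np.uint8);out[:,:]=crop(a,225,115,80,60,10)
out[:240,480:]=crop(t,225,125,80,60,4)
cv2.imwrite("pics/p5.png",out);cv2.imwrite("pics/full5.png",a)
```

```text
[502.91  16.86 270.48] [0. 0. 1.] [ 0.3  -0.76 -0.48] [-0.05  0.07 -0.51 -1.13 -0.43 -0.12]
pred loop side [274.54 151.29] top [278.95 203.97]
pred seat [257.04 154.3 ] tip [260.54 152.67] top tip [273.6  186.87]
```

View pics/p5.png

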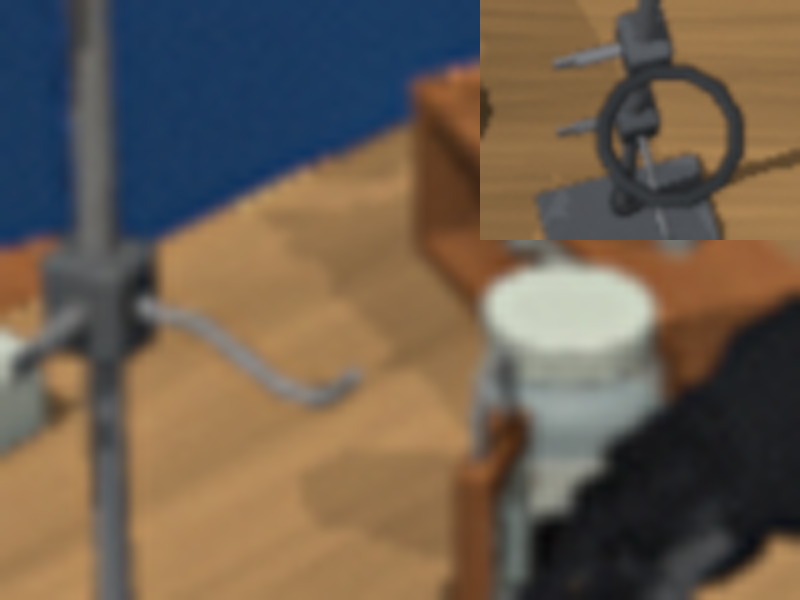

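The side crop shows the hook tip at (260.2,152.7) and the seat at (256.5,154), both on the fit. The loop top is near (275.5,151.5), where the model puts it at (274.5,151.3). I'm threading it on small clearances.

Run:
```python
from kin import *
s=arm.read_state();M=np.load("M2.npy");A=T4(s["position"],R.from_quat(s["ee_rot"]))
for d in[(-28,0,15.5),(-12,0,15.5),(-8,0,12),(-5,0,8),(-2,0,4),(-1,0,1),(0,0,-1)]:
    D=np.linalg.inv(A)@htarget(*d,27,M);print(d,D[:3,3].round(1).tolist(),(R.from_matrix(D[:3,:3]).as_rotvec()/np.radians(8)).round(2).tolist())
```

```text
(-28, 0, 15.5) [-11.8, -6.9, 29.3] [0.0, -0.02, 0.01]
(-12, 0, 15.5) [-21.8, -10.1, 41.3] [0.0, -0.02, 0.01]
(-8, 0, 12) [-21.7, -10.9, 46.6] [0.0, -0.02, 0.01]
(-5, 0, 8) [-20.5, -11.4, 51.4] [0.0, -0.02, 0.01]
(-2, 0, 4) [-19.3, -12.0, 56.2] [0.0, -0.02, 0.01]
(-1, 0, 1) [-17.7, -12.2, 58.9] [0.0, -0.02, 0.01]
(0, 0, -1) [-16.8, -12.4, 61.0] [0.0, -0.02, 0.01]
```

Call:
{"api": "step_arm", "payload": {
  "motion": [
    {"slide": [-2, -1, 6], "dr": [0, 0, 0], "jaw": 20},
    {"slide": [-6, -3, 15], "dr": [0, 0, 0], "jaw": 20},
    {"slide": [-10, -5.5, 24], "dr": [0, 0, 0], "jaw": 20},
    {"slide": [-11.8, -6.9, 29.3], "dr": [0, 0, 0], "jaw": 20},
    {"slide": [-15, -8, 33.3], "dr": [0, 0, 0], "jaw": 20},
    {"slide": [-18.5, -9, 37.3], "dr": [0, 0, 0], "jaw": 20},
    {"slide": [-21.8, -10.1, 41.3], "dr": [0, 0, 0], "jaw": 20},
    {"slide": [-21.8, -10.1, 41.3], "dr": [0, 0, 0], "jaw": 20}
  ]
}}

```text
clock: 24.75
position: [557.8, 33.5, 171.7]
ee_rot: [-0.212, 0.881, 0.098, 0.411]
contact_force: [0.6, 0.2, -0.4]
gripper_width: 42.6
grasp_force: 61.1
```

Run:
```python
from kin import *
np.set_printoptions(precision=2,suppress=True)
s=arm.read_state();M=np.load("M2.npy");A=T4(s["position"],R.from_quat(s["ee_rot"]));Tb=A@M;l=(Tb@[0,0,191,1])[:3]
ya=hook["ya"];d=l[:2]-hook["o"];print("hook frame",d@[np.cos(ya),np.sin(ya)],d@[-np.sin(ya),np.cos(ya)],l[2]-hook["hz"],s["contact_force"])
for d in[(-12,0,15.5),(-8,0,12),(-5,0,8),(-2,0,4),(-1,0,1)]:
    D=np.linalg.inv(A)@htarget(*d,27,M);print(d,D[:3,3].round(1).tolist())
a=optics.get_image("side");out=crop(a,225,115,80,60,10);cv2.imwrite("pics/p6.png",out)
```

```text
hook frame -11.926710077540038 -0.2815262987090848 15.642433677862641 [ 0.6   0.25 -0.36]
(-12, 0, 15.5) [-0.0, 0.5, 0.2]
(-8, 0, 12) [0.1, -0.3, 5.5]
(-5, 0, 8) [1.3, -0.9, 10.3]
(-2, 0, 4) [2.5, -1.5, 15.1]
(-1, 0, 1) [4.1, -1.7, 17.8]
```

View pics/p6.png

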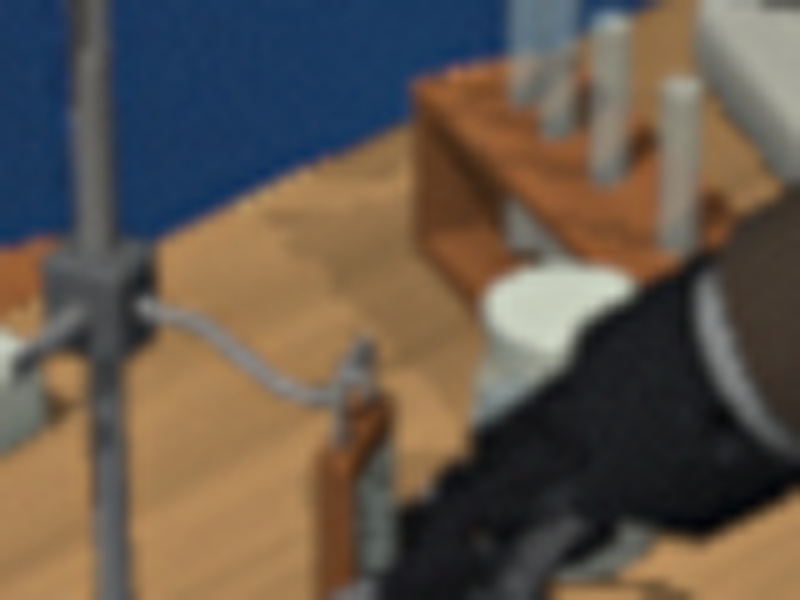

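The side crop shows the hook tip, about (350,378) in the crop, inside the loop opening, whose top is at (362,340) and board end at about (365,410). There is no contact force, so I'm moving in and down.

Call:
{"api": "step_arm", "payload": {
  "motion": [
    {"slide": [0, 0, 2.8], "dr": [0, 0, 0], "jaw": 20},
    {"slide": [0.1, -0.3, 5.5], "dr": [0, 0, 0], "jaw": 20},
    {"slide": [0.7, -0.6, 8], "dr": [0, 0, 0], "jaw": 20},
    {"slide": [1.3, -0.9, 10.3], "dr": [0, 0, 0], "jaw": 20},
    {"slide": [1.9, -1.2, 12.7], "dr": [0, 0, 0], "jaw": 20},
    {"slide": [2.5, -1.5, 15.1], "dr": [0, 0, 0], "jaw": 20},
    {"slide": [3.3, -1.6, 16.5], "dr": [0, 0, 0], "jaw": 20},
    {"slide": [3.3, -1.6, 16.5], "dr": [0, 0, 0], "jaw": 20}
  ]
}}

```text
clock: 25.8
position: [569.0, 36.8, 160.2]
ee_rot: [-0.212, 0.881, 0.098, 0.412]
contact_force: [1.2, 1.2, 5.9]
gripper_width: 42.4
grasp_force: 61.4
```

Call:
{"api": "step_arm", "payload": {
  "motion": [
    {"slide": [0.4, 0, 0.3], "dr": [0, 0, 0], "jaw": 20},
    {"slide": [0.8, 0, 0.6], "dr": [0, 0, 0], "jaw": 20},
    {"slide": [1.1, 0, 1], "dr": [0, 0, 0], "jaw": 20},
    {"slide": [1.5, 0, 1.3], "dr": [0, 0, 0], "jaw": 20},
    {"slide": [1.9, 0, 1.6], "dr": [0, 0, 0], "jaw": 20},
    {"slide": [2.3, 0, 1.9], "dr": [0, 0, 0], "jaw": 20},
    {"slide": [2.3, 0, 1.9], "dr": [0, 0, 0], "jaw": 20},
    {"slide": [2.3, 0, 1.9], "dr": [0, 0, 0], "jaw": 20}
  ]
}}

```text
clock: 26.8
position: [570.4, 37.1, 159.9]
ee_rot: [-0.213, 0.879, 0.098, 0.415]
contact_force: [-2.8, -0.3, 14.5]
gripper_width: 42.7
grasp_force: 62.4
```

Call:
{"api": "step_arm", "payload": {
  "motion": [
    {"slide": [-0.8, 0, -0.7], "dr": [0, 0, 0], "jaw": 20},
    {"slide": [-1.6, 0, -1.4], "dr": [0, 0, 0], "jaw": 20},
    {"slide": [-2.3, 0, -1.9], "dr": [0, 0, 0], "jaw": 20},
    {"slide": [-2.6, 0, -2.2], "dr": [0, 0, 0], "jaw": 20},
    {"slide": [-2.6, 0, -2.2], "dr": [0, 0, 0], "jaw": 20},
    {"slide": [-2.6, 0, -2.2], "dr": [0, 0, 0], "jaw": 20},
    {"slide": [-2.6, 0, -2.2], "dr": [0, 0, 0], "jaw": 20},
    {"slide": [-2.6, 0, -2.2], "dr": [0, 0, 0], "jaw": 20}
  ]
}}

```text
clock: 27.8
position: [568.8, 36.7, 160.1]
ee_rot: [-0.212, 0.881, 0.098, 0.412]
contact_force: [1.3, 0.3, 6.0]
gripper_width: 42.8
grasp_force: 61.3
```

Run:
```python
from kin import *
np.set_printoptions(precision=2,suppress=True)
s=arm.read_state();M=np.load("M2.npy");A=T4(s["position"],R.from_quat(s["ee_rot"]));Tb=A@M;l=(Tb@[0,0,191,1])[:3]
ya=hook["ya"];d=l[:2]-hook["o"];print("hook frame",d@[np.cos(ya),np.sin(ya)],d@[-np.sin(ya),np.cos(ya)],l[2]-hook["hz"],Tb[:3,2],s["contact_force"])
a=optics.get_image("side");out=crop(a,225,115,80,60,10);cv2.imwrite("pics/p7.png",out)
```

```text
hook frame -0.7344064180232966 -0.17189126494196266 4.066044406833782 [-0.  0.  1.] [1.33 0.3  5.99]
```

View pics/p7.png

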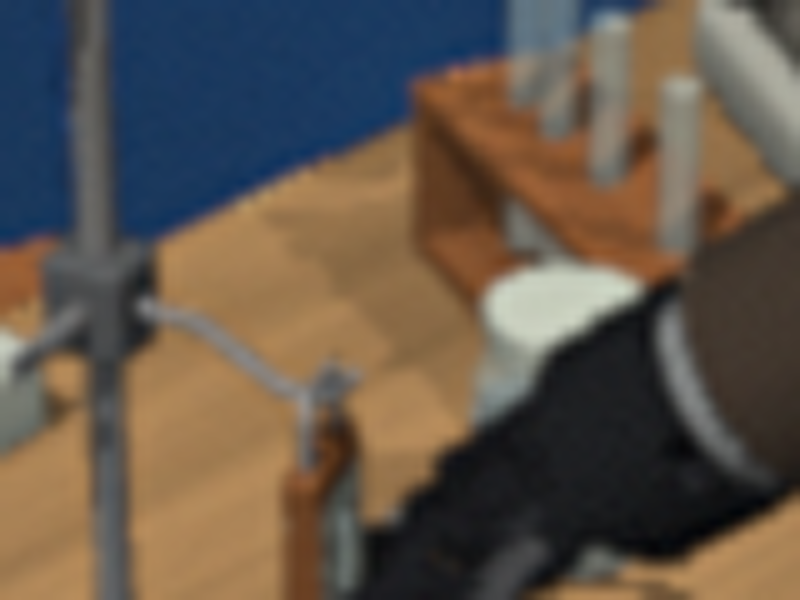

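The side crop shows the loop sitting on the hook with the upturned tip in front of it (crop (350,378)). That was my 12th picture, over the limit of 10, so I won't view any more. I'll ease the load, open the jaws and back off, checking by numbers only.

Call:
{"api": "step_arm", "payload": {
  "motion": [
    {"slide": [-0.4, 0, -0.3], "dr": [0, 0, 0], "jaw": 20},
    {"slide": [-0.9, 0, -0.7], "dr": [0, 0, 0], "jaw": 20},
    {"slide": [-0.9, 0, -0.7], "dr": [0, 0, 0], "jaw": 20},
    {"slide": [-0.9, 0, -0.7], "dr": [0, 0, 0], "jaw": 42},
    {"slide": [-0.9, 0, -0.7], "dr": [0, 0, 0], "jaw": 44},
    {"slide": [-0.9, 0, -0.7], "dr": [0, 0, 0], "jaw": 48},
    {"slide": [-0.9, 0, -0.7], "dr": [0, 0, 0], "jaw": 54},
    {"slide": [-0.9, 0, -0.7], "dr": [0, 0, 0], "jaw": 60}
  ]
}}

```text
clock: 28.85
position: [566.4, 36.7, 158.7]
ee_rot: [-0.212, 0.882, 0.098, 0.41]
contact_force: [0.6, 0.9, -0.7]
gripper_width: 60.5
grasp_force: 0.0
```

Call:
{"api": "step_arm", "payload": {
  "motion": [
    {"slide": [0, 0, 0], "dr": [0, 0, 0], "jaw": 66},
    {"slide": [0, 0, 0], "dr": [0, 0, 0], "jaw": 70},
    {"slide": [0, 0, -3], "dr": [0, 0, 0], "jaw": 70},
    {"slide": [0, 0, -8], "dr": [0, 0, 0], "jaw": 70},
    {"slide": [0, 0, -15], "dr": [0, 0, 0], "jaw": 70},
    {"slide": [0, 0, -24], "dr": [0, 0, 0], "jaw": 70},
    {"slide": [0, 0, -34], "dr": [0, 0, 0], "jaw": 70},
    {"slide": [0, 0, -45], "dr": [0, 0, 0], "jaw": 70}
  ]
}}

```text
clock: 29.85
position: [536.2, 20.8, 189.4]
ee_rot: [-0.212, 0.881, 0.098, 0.411]
contact_force: [0.5, -0.9, -0.7]
gripper_width: 70.3
grasp_force: 0.0
```

Call:
{"api": "step_arm", "payload": {
  "motion": [
    {"slide": [0, 0, -12], "dr": [0, 0, 0], "jaw": 70},
    {"slide": [0, 0, -25], "dr": [0, 0, 0], "jaw": 70},
    {"slide": [0, 0, -38], "dr": [0, 0, 0], "jaw": 70},
    {"slide": [0, 0, -50], "dr": [0, 0, 0], "jaw": 70},
    {"slide": [0, 0, -58], "dr": [0, 0, 0], "jaw": 70},
    {"slide": [0, 0, -60], "dr": [0, 0, 0], "jaw": 70},
    {"slide": [0, 0, -60], "dr": [0, 0, 0], "jaw": 70},
    {"slide": [0, 0, -60], "dr": [0, 0, 0], "jaw": 70}
  ]
}}

```text
clock: 30.85
position: [495.9, 0.3, 227.0]
ee_rot: [-0.212, 0.881, 0.098, 0.41]
contact_force: [0.2, -1.1, 0.6]
gripper_width: 70.1
grasp_force: 0.0
```

Call:
{"api": "step_arm", "payload": {
  "motion": [
    {"slide": [0, 0, 0], "dr": [0, 0, 0], "jaw": 70},
    {"slide": [0, 0, 0], "dr": [0, 0, 0], "jaw": 70},
    {"slide": [0, 0, 0], "dr": [0, 0, 0], "jaw": 70},
    {"slide": [0, 0, 0], "dr": [0, 0, 0], "jaw": 70},
    {"slide": [0, 0, 0], "dr": [0, 0, 0], "jaw": 70},
    {"slide": [0, 0, 0], "dr": [0, 0, 0], "jaw": 70},
    {"slide": [0, 0, 0], "dr": [0, 0, 0], "jaw": 70},
    {"slide": [0, 0, 0], "dr": [0, 0, 0], "jaw": 70}
  ]
}}

```text
clock: 31.85
position: [495.8, 0.3, 227.4]
ee_rot: [-0.212, 0.881, 0.098, 0.411]
contact_force: [-0.2, 0.4, -0.2]
gripper_width: 70.0
grasp_force: 0.0
```

Run:
```python
from kin import *
print(arm.read_state()["clock"])
# stillness: pixel change between successive side/wrist pictures; white-scale and wood pixels at the expected board place
def grab(n): return optics.get_image(n).astype(int)
c=cam("wrist")
F=[(grab("side"),grab("wrist")) for _ in range(6)]
for i in range(1,6):
    print([int((np.abs(F[i][k]-F[i-1][k]).max(2)>25).sum()) for k in(0,1)],end=" ")
print()
w=F[-1][1]
Tb=boardT((hook["o"][0],hook["o"][1],hook["hz"]+2-191),18)
for z in(10,40,80,120,160):
    row=[]
    for y in(-40,-30,-26,-18,-12,0,12,18,26,30,40):
        u,v=proj(c,(Tb@[-6,y,z,1])[:3]);u,v=int(round(u)),int(round(v))
        row.append(tuple(w[v,u].tolist()) if 0<=v<384 and 0<=u<512 else None)
    print(z,row)
```

```text
31.85
[3, 48] [3, 1021] [0, 1482] [2, 678] [0, 319] 
10 [(126, 125, 123), (125, 122, 123), (124, 122, 121), (127, 124, 124), (49, 72, 103), (66, 85, 108), (127, 139, 136), (133, 151, 154), (51, 82, 121), (125, 123, 122), (143, 142, 140)]
40 [(114, 182, 228), (95, 147, 192), (96, 151, 196), (73, 115, 152), (127, 140, 136), (127, 140, 136), (128, 140, 136), (128, 141, 137), (56, 92, 136), (99, 155, 201), (95, 150, 192)]
80 [(110, 176, 224), (107, 171, 219), (110, 175, 223), (47, 77, 113), (128, 141, 137), (123, 132, 128), (79, 87, 87), (128, 140, 136), (93, 145, 185), (104, 166, 214), (104, 162, 211)]
120 [(142, 136, 140), (219, 230, 225), (228, 238, 235), (51, 78, 111), (128, 139, 135), (147, 152, 142), (127, 138, 133), (71, 90, 114), (159, 164, 152), (159, 164, 155), (111, 124, 103)]
160 [(58, 90, 139), (55, 92, 140), (57, 93, 140), (121, 134, 134), (128, 137, 133), (128, 138, 133), (129, 138, 134), (52, 73, 109), (144, 91, 44), (142, 89, 44), (144, 92, 42)]
```

It hangs with the scale toward the camera and still sways a little. I'll let it settle.

Call:
{"api": "step_arm", "payload": {
  "motion": [
    {"slide": [0, 0, -10], "dr": [0, 0, 0], "jaw": 70},
    {"slide": [0, 0, -20], "dr": [0, 0, 0], "jaw": 70},
    {"slide": [0, 0, -28], "dr": [0, 0, 0], "jaw": 70},
    {"slide": [0, 0, -30], "dr": [0, 0, 0], "jaw": 70},
    {"slide": [0, 0, -30], "dr": [0, 0, 0], "jaw": 70},
    {"slide": [0, 0, -30], "dr": [0, 0, 0], "jaw": 70},
    {"slide": [0, 0, -30], "dr": [0, 0, 0], "jaw": 70},
    {"slide": [0, 0, -30], "dr": [0, 0, 0], "jaw": 70}
  ]
}}

```text
clock: 33.45
position: [475.4, -10.1, 246.5]
ee_rot: [-0.212, 0.881, 0.098, 0.411]
contact_force: [0.4, 0.8, 0.8]
gripper_width: 69.7
grasp_force: 0.0
```

Call:
{"api": "step_arm", "payload": {
  "motion": [
    {"jaw": 70, "slide": [0, 0, 0], "dr": [0, 0, 0]},
    {"jaw": 70, "slide": [0, 0, 0], "dr": [0, 0, 0]},
    {"jaw": 70, "slide": [0, 0, 0], "dr": [0, 0, 0]},
    {"jaw": 70, "slide": [0, 0, 0], "dr": [0, 0, 0]},
    {"jaw": 70, "slide": [0, 0, 0], "dr": [0, 0, 0]},
    {"jaw": 70, "slide": [0, 0, 0], "dr": [0, 0, 0]},
    {"jaw": 70, "slide": [0, 0, 0], "dr": [0, 0, 0]},
    {"jaw": 70, "slide": [0, 0, 0], "dr": [0, 0, 0]}
  ]
}}

```text
clock: 34.45
position: [475.3, -10.1, 246.7]
ee_rot: [-0.212, 0.881, 0.098, 0.411]
contact_force: [0.1, 0.2, -0.2]
gripper_width: 69.7
grasp_force: 0.0
```

Call:
{"api": "step_arm", "payload": {
  "motion": [
    {"jaw": 70, "slide": [0, 0, 0], "dr": [0, 0, 0]},
    {"jaw": 70, "slide": [0, 0, 0], "dr": [0, 0, 0]},
    {"jaw": 70, "slide": [0, 0, 0], "dr": [0, 0, 0]},
    {"jaw": 70, "slide": [0, 0, 0], "dr": [0, 0, 0]},
    {"jaw": 70, "slide": [0, 0, 0], "dr": [0, 0, 0]},
    {"jaw": 70, "slide": [0, 0, 0], "dr": [0, 0, 0]},
    {"jaw": 70, "slide": [0, 0, 0], "dr": [0, 0, 0]},
    {"jaw": 70, "slide": [0, 0, 0], "dr": [0, 0, 0]}
  ]
}}

```text
clock: 35.45
position: [475.3, -10.1, 246.7]
ee_rot: [-0.212, 0.881, 0.098, 0.411]
contact_force: [0.4, -0.2, 0.1]
gripper_width: 69.8
grasp_force: 0.0
```

Call:
{"api": "step_arm", "payload": {
  "motion": [
    {"jaw": 70, "slide": [0, 0, 0], "dr": [0, 0, 0]},
    {"jaw": 70, "slide": [0, 0, 0], "dr": [0, 0, 0]},
    {"jaw": 70, "slide": [0, 0, 0], "dr": [0, 0, 0]},
    {"jaw": 70, "slide": [0, 0, 0], "dr": [0, 0, 0]},
    {"jaw": 70, "slide": [0, 0, 0], "dr": [0, 0, 0]},
    {"jaw": 70, "slide": [0, 0, 0], "dr": [0, 0, 0]},
    {"jaw": 70, "slide": [0, 0, 0], "dr": [0, 0, 0]},
    {"jaw": 70, "slide": [0, 0, 0], "dr": [0, 0, 0]}
  ]
}}

```text
clock: 36.45
position: [475.3, -10.1, 246.7]
ee_rot: [-0.212, 0.881, 0.098, 0.411]
contact_force: [0.5, 0.7, 0.1]
gripper_width: 70.0
grasp_force: 0.0
```

Run:
```python
from kin import *
c=cam("wrist");F=[optics.get_image("wrist").astype(int) for _ in range(16)]
print("diff",[int((np.abs(F[i]-F[i-1]).max(2)>25).sum()) for i in range(1,16)])
# white panel outline (greenish-grey 128,140,136) within the predicted board area
uv=np.array([proj(c,(boardT((*hook["o"],56),18)@[-6,y,z,1])[:3]) for y in(-40,40) for z in(0,175)]);print(uv.round().tolist())
x0,y0=np.clip(uv.min(0),0,[511,383]).astype(int);x1,y1=np.clip(uv.max(0),0,[511,383]).astype(int)
for k in(0,5,10,15):
    m=(np.abs(F[k]-[128,140,136]).max(2)<7).astype(np.uint8);m[:y0]=0;m[y1+1:]=0;m[:,:x0]=0;m[:,x1+1:]=0
    p=cv2.findNonZero(m);r=cv2.minAreaRect(p);print(len(p),cv2.boxPoints(r).round().tolist())
f=F[-1].astype(np.uint8)
```

```text
diff [9, 25, 90, 149, 140, 55, 14, 17, 22, 76, 145, 105, 50, 20, 15]
[[215.0, 73.0], [204.0, 255.0], [296.0, 82.0], [306.0, 258.0]]
4337 [[185.0, 215.0], [250.0, 77.0], [340.0, 120.0], [275.0, 258.0]]
4353 [[196.0, 92.0], [288.0, 77.0], [314.0, 234.0], [222.0, 249.0]]
4360 [[189.0, 103.0], [276.0, 78.0], [318.0, 228.0], [232.0, 252.0]]
4340 [[199.0, 93.0], [290.0, 81.0], [311.0, 235.0], [220.0, 248.0]]
```

Call:
{"api": "step_arm", "payload": {
  "motion": [
    {"jaw": 70, "slide": [0, 0, 0], "dr": [0, 0, 0]},
    {"jaw": 70, "slide": [0, 0, 0], "dr": [0, 0, 0]},
    {"jaw": 70, "slide": [0, 0, 0], "dr": [0, 0, 0]},
    {"jaw": 70, "slide": [0, 0, 0], "dr": [0, 0, 0]},
    {"jaw": 70, "slide": [0, 0, 0], "dr": [0, 0, 0]},
    {"jaw": 70, "slide": [0, 0, 0], "dr": [0, 0, 0]},
    {"jaw": 70, "slide": [0, 0, 0], "dr": [0, 0, 0]},
    {"jaw": 70, "slide": [0, 0, 0], "dr": [0, 0, 0]}
  ]
}}

```text
clock: 38.25
position: [475.3, -10.1, 246.7]
ee_rot: [-0.212, 0.881, 0.098, 0.411]
contact_force: [-1.1, -0.3, -0.7]
gripper_width: 70.2
grasp_force: 0.0
```

Call:
{"api": "step_arm", "payload": {
  "motion": [
    {"jaw": 70, "slide": [0, 0, 0], "dr": [0, 0, 0]},
    {"jaw": 70, "slide": [0, 0, 0], "dr": [0, 0, 0]},
    {"jaw": 70, "slide": [0, 0, 0], "dr": [0, 0, 0]},
    {"jaw": 70, "slide": [0, 0, 0], "dr": [0, 0, 0]},
    {"jaw": 70, "slide": [0, 0, 0], "dr": [0, 0, 0]},
    {"jaw": 70, "slide": [0, 0, 0], "dr": [0, 0, 0]},
    {"jaw": 70, "slide": [0, 0, 0], "dr": [0, 0, 0]},
    {"jaw": 70, "slide": [0, 0, 0], "dr": [0, 0, 0]}
  ]
}}

```text
clock: 39.25
position: [475.3, -10.2, 246.7]
ee_rot: [-0.212, 0.881, 0.098, 0.411]
contact_force: [1.3, -0.0, -0.5]
gripper_width: 70.0
grasp_force: 0.0
```

Call:
{"api": "step_arm", "payload": {
  "motion": [
    {"jaw": 70, "slide": [0, 0, 0], "dr": [0, 0, 0]},
    {"jaw": 70, "slide": [0, 0, 0], "dr": [0, 0, 0]},
    {"jaw": 70, "slide": [0, 0, 0], "dr": [0, 0, 0]},
    {"jaw": 70, "slide": [0, 0, 0], "dr": [0, 0, 0]},
    {"jaw": 70, "slide": [0, 0, 0], "dr": [0, 0, 0]},
    {"jaw": 70, "slide": [0, 0, 0], "dr": [0, 0, 0]},
    {"jaw": 70, "slide": [0, 0, 0], "dr": [0, 0, 0]},
    {"jaw": 70, "slide": [0, 0, 0], "dr": [0, 0, 0]}
  ]
}}

```text
clock: 40.25
position: [475.3, -10.1, 246.7]
ee_rot: [-0.212, 0.881, 0.098, 0.411]
contact_force: [-0.7, -0.2, -0.1]
gripper_width: 70.2
grasp_force: 0.0
```

Call:
{"api": "step_arm", "payload": {
  "motion": [
    {"jaw": 70, "slide": [0, 0, 0], "dr": [0, 0, 0]},
    {"jaw": 70, "slide": [0, 0, 0], "dr": [0, 0, 0]},
    {"jaw": 70, "slide": [0, 0, 0], "dr": [0, 0, 0]},
    {"jaw": 70, "slide": [0, 0, 0], "dr": [0, 0, 0]},
    {"jaw": 70, "slide": [0, 0, 0], "dr": [0, 0, 0]},
    {"jaw": 70, "slide": [0, 0, 0], "dr": [0, 0, 0]},
    {"jaw": 70, "slide": [0, 0, 0], "dr": [0, 0, 0]},
    {"jaw": 70, "slide": [0, 0, 0], "dr": [0, 0, 0]}
  ]
}}

```text
clock: 41.25
position: [475.3, -10.2, 246.7]
ee_rot: [-0.212, 0.881, 0.098, 0.411]
contact_force: [-0.1, -0.9, 0.6]
gripper_width: 69.9
grasp_force: 0.0
```

Call:
{"api": "step_arm", "payload": {
  "motion": [
    {"jaw": 70, "slide": [0, 0, 0], "dr": [0, 0, 0]},
    {"jaw": 70, "slide": [0, 0, 0], "dr": [0, 0, 0]},
    {"jaw": 70, "slide": [0, 0, 0], "dr": [0, 0, 0]},
    {"jaw": 70, "slide": [0, 0, 0], "dr": [0, 0, 0]},
    {"jaw": 70, "slide": [0, 0, 0], "dr": [0, 0, 0]},
    {"jaw": 70, "slide": [0, 0, 0], "dr": [0, 0, 0]},
    {"jaw": 70, "slide": [0, 0, 0], "dr": [0, 0, 0]},
    {"jaw": 70, "slide": [0, 0, 0], "dr": [0, 0, 0]}
  ]
}}

```text
clock: 42.25
position: [475.3, -10.1, 246.7]
ee_rot: [-0.212, 0.881, 0.098, 0.411]
contact_force: [0.2, -0.2, -0.1]
gripper_width: 69.9
grasp_force: 0.0
```

Call:
{"api": "step_arm", "payload": {
  "motion": [
    {"jaw": 70, "slide": [0, 0, 0], "dr": [0, 0, 0]},
    {"jaw": 70, "slide": [0, 0, 0], "dr": [0, 0, 0]},
    {"jaw": 70, "slide": [0, 0, 0], "dr": [0, 0, 0]},
    {"jaw": 70, "slide": [0, 0, 0], "dr": [0, 0, 0]},
    {"jaw": 70, "slide": [0, 0, 0], "dr": [0, 0, 0]},
    {"jaw": 70, "slide": [0, 0, 0], "dr": [0, 0, 0]},
    {"jaw": 70, "slide": [0, 0, 0], "dr": [0, 0, 0]},
    {"jaw": 70, "slide": [0, 0, 0], "dr": [0, 0, 0]}
  ]
}}

```text
clock: 43.25
position: [475.3, -10.1, 246.7]
ee_rot: [-0.212, 0.881, 0.098, 0.411]
contact_force: [-0.5, 0.4, 0.5]
gripper_width: 70.1
grasp_force: 0.0
```

Run:
```python
from kin import *
np.set_printoptions(precision=2,suppress=True)
c=cam("wrist");F=[optics.get_image("wrist").astype(int) for _ in range(14)]
print(arm.read_state()["clock"],"diff",[int((np.abs(F[i]-F[i-1]).max(2)>25).sum()) for i in range(1,14)])
# left/right edges of the white panel by row
E=[]
m=(np.abs(F[-1]-[128,140,136]).max(2)<10)
for v in range(60,265,15):
    u=np.where(m[v,180:345])[0]+180
    print(v,(u.min(),u.max(),len(u)) if len(u) else None)
```

```text
43.95 diff [18, 10, 6, 7, 20, 18, 14, 20, 5, 2, 3, 13, 15]
60 None
75 None
90 (np.int64(243), np.int64(274), 32)
105 (np.int64(234), np.int64(291), 28)
120 (np.int64(242), np.int64(276), 31)
135 (np.int64(241), np.int64(276), 31)
150 (np.int64(240), np.int64(320), 20)
165 (np.int64(239), np.int64(320), 34)
180 (np.int64(238), np.int64(306), 34)
195 (np.int64(200), np.int64(290), 12)
210 (np.int64(236), np.int64(275), 35)
225 (np.int64(235), np.int64(275), 21)
240 (np.int64(257), np.int64(275), 12)
255 None
```

Run:
```python
from kin import *
c=cam("wrist");L=np.array([(243,90),(241,135),(238,180),(235,225)]);Rr=np.array([(274,90),(276,135),(275.5,180),(275.5,225)])
zs=np.linspace(0,170,60)
def res(p,w):
    x,y,az,roll=p;T=boardT((x,y,56),az);out=[]
    T[:3,:3]=T[:3,:3]@rx(roll).as_matrix()
    for S_,sg in((L,1),(Rr,-1)):
        pts=np.array([proj(c,(T@[-6,sg*w,z,1])[:3]) for z in zs]);o=np.argsort(pts[:,1])
        out+=list(np.interp(S_[:,1],pts[o,1],pts[o,0])-S_[:,0])
    return out
for w in(15,16.5,18):
    for sg in(1,-1):
        r=least_squares(lambda p:res(p,sg*w),[559,32,20,0]);print(w,sg,r.x.round(2),round(r.cost,1))
```

```text
15 1 [568.05  39.3   30.59   3.14] 60.7
15 -1 [ 5.0678e+02  6.6900e+00 -9.8500e+00  3.0000e-02] 1.8
16.5 1 [1256.89  394.77  252.98  -37.73] 861.0
16.5 -1 [ 5.0944e+02  7.6900e+00 -1.5470e+01  3.0000e-02] 1.8
18 1 [-198.62 -360.96  210.16  -40.84] 156.1
18 -1 [ 5.1189e+02  8.7200e+00 -1.9780e+01  4.0000e-02] 1.7
```

Run:
```python
from kin import *
im=optics.get_image("wrist").astype(int);c=cam("wrist")
for u in range(222,300,6):
    m=np.abs(im[:,u]-[128,140,136]).max(1)<12;v=np.where(m[50:275])[0]+50;print(u,(v.min(),v.max(),len(v)) if len(v) else None,end="; ")
print()
for v in(120,165,215): print(v,[tuple(x) for x in im[v,222:296:3].tolist()])
for az in(-10,5,16,27,40,50):
    T=boardT((558,32,56),az);print(az,[proj(c,(T@[-6,y,z,1])[:3]).round(0).tolist() for z in(0,170) for y in(-22,22)])
```

```text
222 (np.int64(178), np.int64(187), 3); 228 (np.int64(104), np.int64(201), 3); 234 (np.int64(105), np.int64(238), 8); 240 (np.int64(136), np.int64(239), 97); 246 (np.int64(87), np.int64(273), 130); 252 (np.int64(88), np.int64(239), 139); 258 (np.int64(88), np.int64(240), 31); 264 (np.int64(64), np.int64(240), 123); 270 (np.int64(72), np.int64(240), 140); 276 (np.int64(95), np.int64(178), 82); 282 (np.int64(61), np.int64(61), 1); 288 (np.int64(78), np.int64(206), 9); 294 (np.int64(98), np.int64(207), 6); 
120 [(108, 172, 219), (101, 161, 208), (96, 150, 197), (95, 150, 194), (97, 150, 194), (47, 75, 111), (64, 89, 117), (129, 140, 137), (128, 141, 138), (128, 140, 136), (128, 139, 137), (129, 141, 137), (95, 99, 95), (157, 162, 153), (127, 139, 136), (128, 141, 136), (130, 142, 137), (130, 141, 138), (129, 140, 137), (49, 73, 107), (56, 95, 134), (99, 155, 204), (100, 159, 208), (100, 159, 208), (95, 152, 199)]
165 [(99, 158, 205), (103, 163, 211), (96, 151, 195), (95, 150, 195), (50, 78, 112), (49, 77, 114), (128, 141, 138), (120, 132, 129), (122, 135, 131), (124, 136, 133), (127, 139
[... 335 characters left out ...]
130, 142, 137), (130, 142, 137), (128, 140, 136), (123, 135, 131), (129, 139, 137), (150, 155, 143), (146, 154, 146), (114, 125, 121), (81, 87, 86), (81, 89, 86), (129, 141, 136), (130, 141, 135), (87, 107, 122), (50, 75, 109), (116, 92, 90), (136, 129, 113), (132, 127, 110), (47, 76, 36), (51, 93, 35)]
-10 [[241.0, 67.0], [276.0, 86.0], [237.0, 246.0], [281.0, 253.0]]
5 [[237.0, 70.0], [278.0, 83.0], [232.0, 247.0], [284.0, 252.0]]
16 [[235.0, 73.0], [279.0, 79.0], [229.0, 248.0], [284.0, 251.0]]
27 [[233.0, 76.0], [278.0, 76.0], [227.0, 250.0], [284.0, 250.0]]
40 [[233.0, 80.0], [277.0, 73.0], [227.0, 251.0], [282.0, 248.0]]
50 [[233.0, 83.0], [275.0, 70.0], [227.0, 252.0], [279.0, 247.0]]
```

The swing has died out and the board faces about 20° in azimuth against the hook's 16°. It sits at the seat and nothing touches it, so I'm handing in.

```bash
python3 -c "
from bench import arm
print(arm.job_done())"
```

```text
the job is handed in; nothing more can be done
None
```

I put the thermometer through the clip, regrasped it and handed the job in at about 44 s; by my measurements it hangs still on the hook by its loop, scale outward and about 4° off the hook's line, but the result was not reported and I viewed 12 pictures against the limit of 10.

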